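Press the watch plaques home and close the watch case

ROBOT

A 6-joint arm with a two-finger parallel gripper is mounted at the origin on the work surface. World frame = base frame: x ahead of the robot, y to its left, z up, the work surface at z = 0. Lengths are in m, angles in rad, forces in N, time in s.
With the tool pointing down it reaches from about 0.225 to 0.875 m from the base axis. Payload 3.4 kg.
Tool frame: the origin (TCP) lies midway between the tips of the shut fingers; the grasp point (between the pads) lies 19 mm behind it (manip.pinch_z is the z of the grasp point in the tool frame, in m); z points along the fingers, x is the direction in which the jaws open and shut, and the axes are right-handed (so a half turn about z gives the same grasp; the last joint's range is limited). The gripper opens to 85 mm and grips with 20 to 120 N. Pads are 22 mm wide; open, the fingers measure 114 mm over their backs; the gripper's body (76 mm by 85 mm) begins 54 mm behind the grasp point. The pads swing forward as they close: fully open they stand 13 mm farther back than shut.
Start: joints at [1.149, 0.276, 1.505, -0, 1.361, -0.121], TCP at [0.17, 0.549, 0.231] pointing down, gripper open.
Joint ranges: [-2.89, 2.89], [-0.75, 2.08], [0.22, 2.7], [-1.18, 4.32], [0.11, 2.71], [-2.7, 2.7]. Speed limits (rad/s): [2.57, 2.57, 3.14, 3.14, 3.14, 3.14].

INTERFACE

Orientations are given as a unit quaternion [w, x, y, z].
In Python, from rig import manip gives the robot as it stands. The module is installed in compiled form; this text tells all that it offers.
- The arm moves only by the tool drive_tool, never from a script. Its argument "steps" is a list of rows, each a list of 5 numbers: the shift along the tool's x, y, z in mm, then the turn about the tool's z in rad, then the gripper command: -1 is shut, 1 is fully open, values between are in proportion. A call has 1 to 5 rows; each row is the pose to reach, as a shift and turn from the pose measured when the call began, along the tool's axes at that moment; what a row does not reach only later rows make up. A row lasts 1/10 s, in which the tool goes at most 50 mm and 8.59 degrees, less where a joint would pass 70% of its speed; a pose out of reach is approached as far as the arm can. A call with a gripper value outside its range is refused whole. The fingers move at their own pace and stop on an object; "squeeze" is the grip in N (left out, the last holds). Time passes only in rows, so rows that repeat a pose let the fingers close. It gives the time, the measured TCP pose, the force and the opening at its end, in the units of the state.
- manip.get_state(): the state, without advancing time (a new reading comes with each control period).
- manip.get_image(name): name is "scene" or "top" or "wrist"; returns the picture (420x560x3 uint8, blue, green, red); there is no depth.
- manip.get_calibration(name): a dict with "camera_matrix" (3x3 intrinsics, pixels), "distortion" ([k1, k2, p1, p2, k3] as OpenCV has them; the pictures are not rectified), "rvec" (rotation vector, rad) and "tvec" (3), from world to camera coordinates, as OpenCV has them. Camera axes: x right, y down, z forward; pixel columns grow to the right and rows downward; lengths in m; the calibration is good to about 2 mm. A picture is of the moment at which its call begins: read the wrist's pose just before it. get_calibration takes no time and is no camera call; for the wrist camera it gives the pose at the moment of the call.
- manip.sign_off(): hands the job in, once; it reports no verdict.
Trained networks look in the newest picture that a camera, given by its name, has taken for a name from the list of things; names that differ only in an ending like _2 or _b are one class to them, and where a whole thing is asked for, a point or a joint stands for the part that bears it (a point fixed in the world has none). Each returns a list of dicts, best first, with "conf" (0 to 1); they miss things now and then, are a little off and sometimes report something else, mostly with a low value. They report only what shows in the picture. A call takes as long as a camera call. They do not tell look-alikes from the thing itself.
- manip.masks_of(camera, name): "pixels" (420x560 bool, what is visible of it) and "location" ([column, row] in pixels, amid what is visible of it).
The state is a dict: "clock": time; "qpos": joint angles; "qd": joint speeds; "effort": joint torques, N m; "position": TCP position; "ee_rot": TCP orientation; "contact_force": force on the tool from outside, world axes, zero at the start; "moment": the same for the moment, N m; "width": finger opening in m.
Only numpy, scipy, OpenCV 4.12 (cv2) and the standard library are available. Lean on these libraries where they do the work, as an engineer would, in place of code of your own. Each camera call takes 0.05 s, during which the arm holds its last target.

TASK

Pack up the watch case: lay each loose watch plaque on the shelf (three or four of them) into a compartment of its own in the case, any compartment, and press it down until it sits level and no longer stands proud of the case's top. Then fetch the heavy smoked-glass lid by its bar handle, rest one long edge of it on the case just inside the raised front lip with the other long edge clearly raised (some 15 degrees or more), and from there pivot it down gently, without letting it drop, until it lies flat and square on the case between the end strips, and let go. Leave the other things on the shelf where they are.

Things in the scene. Friction and masses are not known exactly. Their poses are not given: they have to be found in the camera images.
- case: watch case, a fixed dark grey block 144 (x) x 304 (y) x 40 mm high; origin at the centre of its underside, z up, x from front (towards the robot) to back. Its flat top (the deck) is 40 mm above the origin and has four compartments in a row along y. The lid belongs centred over the origin.
- case_deck (a point): centre of the deck, axes as the case. Bright steel strips 8 mm high and 8 mm wide stand on the deck: the front lip along the whole front edge (inner face at x = -64 mm) and an end strip at each end (inner faces at y = +-144 mm, from x = -64 to +64 mm). The back edge has none.
- well0 (a point): centre of the mouth of compartment 0 at deck height, at y = 93 mm on the case; the opening is 75 mm along the case's x and 55 mm along y, with a 1.5 mm chamfer. A grey bed in it starts 4 to 6 mm below the deck (a plaque laid on it stands 6 to 8 mm proud); a push of about 6 to 8 N slides it straight down, it stays where it is left and stops 13 mm below the deck.
- well1 (a point): centre of the mouth of compartment 1 at deck height, at y = 31 mm on the case; the opening is 75 mm along the case's x and 55 mm along y, with a 1.5 mm chamfer. A grey bed in it starts 4 to 6 mm below the deck (a plaque laid on it stands 6 to 8 mm proud); a push of about 6 to 8 N slides it straight down, it stays where it is left and stops 13 mm below the deck.
- well2 (a point): centre of the mouth of compartment 2 at deck height, at y = -31 mm on the case; the opening is 75 mm along the case's x and 55 mm along y, with a 1.5 mm chamfer. A grey bed in it starts 4 to 6 mm below the deck (a plaque laid on it stands 6 to 8 mm proud); a push of about 6 to 8 N slides it straight down, it stays where it is left and stops 13 mm below the deck.
- well3 (a point): centre of the mouth of compartment 3 at deck height, at y = -93 mm on the case; the opening is 75 mm along the case's x and 55 mm along y, with a 1.5 mm chamfer. A grey bed in it starts 4 to 6 mm below the deck (a plaque laid on it stands 6 to 8 mm proud); a push of about 6 to 8 N slides it straight down, it stays where it is left and stops 13 mm below the deck.
- plaque0: watch plaque, a flat brushed-aluminium plate 70 (x) x 50 (y) x 12 mm thick with a white watch dial inlaid flush in its top, about 100 g, loose; origin at the centre of its underside, z up. May be absent. Pressed fully home, its top is 1 mm below the deck.
- plaque1: watch plaque, a flat brushed-aluminium plate 70 (x) x 50 (y) x 12 mm thick with a white watch dial inlaid flush in its top, about 100 g, loose; origin at the centre of its underside, z up. May be absent. Pressed fully home, its top is 1 mm below the deck.
- plaque2: watch plaque, a flat brushed-aluminium plate 70 (x) x 50 (y) x 12 mm thick with a white watch dial inlaid flush in its top, about 100 g, loose; origin at the centre of its underside, z up. May be absent. Pressed fully home, its top is 1 mm below the deck.
- plaque3: watch plaque, a flat brushed-aluminium plate 70 (x) x 50 (y) x 12 mm thick with a white watch dial inlaid flush in its top, about 100 g, loose; origin at the centre of its underside, z up. May be absent. Pressed fully home, its top is 1 mm below the deck.
- lid: loose lid, a smoked-glass plate 120 (x) x 278 (y) x 8 mm thick, with an upright steel bar handle standing on the middle of its top, 12 mm thick (x) x 90 mm long (y) x 30 mm high; about 0.7 kg; origin at the centre of its underside, z up. Starts lying flat on the shelf; either way round will do.
- lid_edge_a (a point): middle of the lid's lower long edge at its x = -60 mm
- lid_edge_b (a point): middle of the lid's lower long edge at its x = +60 mm
- cup: white silicone cufflink cup, 68 mm across, 55 mm high, bystander; origin under its centre
- ring_tray: white ceramic ring tray, 104 mm across, 18 mm high, bystander; origin under its centre
- scent: amber glass bottle with steel cap, 52 mm across, 110 mm high, bystander; origin under its centre
- jar: clear jar with dark cap, 70 mm across, 75 mm high, bystander; origin under its centre
There are look-alikes about, which are no part of the job. Leave any green or purple look-alike of the plaque3 alone.

How it is judged:
By the outcome, as a careful person would: the job done as asked, in the order asked, and still so for the second after the job is handed in, with the robot touching nothing.
Of plaque0, plaque1, plaque2, plaque3 only 3 to 4 are there at a start; the rules pass over those that are not, and their reading is None.
At some moment in a run one of plaque0, plaque1, plaque2, plaque3 may be knocked a few centimetres aside while the robot is not near it.
It also fails if it takes over 210 s, if anything falls off the work surface, if the arm or the gripper's body presses on something with over 40 N, if the wrist force passes 120 N, or if a joint passes its speed limit or range.

## Working session

There is one attempt and no reset: what is moved stays moved. The work goes in short steps, Python scripts to look and compute and a tool call to move; the robot and the scene stay as the last step left them, time stands still between calls to the robot, and variables do not carry over. Pictures are saved under pics/ and viewed, and the job is handed in when it is done.

Besides the shell and the picture viewer there is one more tool, called after "Request:" as name(argument=value, ...) on one line, values as JSON. drive_tool: Moves the arm, as the interface text tells. Its arguments: {"type":"object","properties":{"steps":{"type":"array","items":{"type":"array","items":{"type":"number"}}},"squeeze":{"type":"number"}},"required":["steps"]}

```bash
mkdir -p pics; ls
python3 - <<'E'
from rig import manip
import cv2
s=manip.get_state()
for k,v in s.items(): print(k,v)
print(manip.pinch_z)
for n in("scene","top","wrist"):
    im=manip.get_image(n); cv2.imwrite(f"pics/{n}0.png",im)
    c=manip.get_calibration(n); print(n,c)
E
```

```text
pics
clock 0.0
qpos [ 1.14895372e+00  2.76613137e-01  1.50617140e+00  1.09912569e-05
  1.36071023e+00 -1.20999367e-01]
qd [ 9.15308133e-04  1.95029530e-04 -1.49968116e-03 -3.01990746e-04
  1.19823303e-03 -1.04299168e-06]
effort [ 1.78899205e-03 -4.16791105e+01 -2.45802355e+01  6.35840274e-05
  1.09407454e-02  8.99209539e-06]
position [0.17016156 0.54866946 0.23041413]
ee_rot [ 4.62901730e-04  8.05085929e-01  5.93157435e-01 -8.30817291e-04]
contact_force [ 0.50150405 -0.01162596  0.34078664]
moment [0.00641078 0.05693002 0.01695975]
width 0.08543598199863355
-0.0187
scene {'camera_matrix': array([[511.05028869,   0.        , 284.40080723],
       [  0.        , 511.05028869, 199.90102133],
       [  0.        ,   0.        ,   1.        ]]), 'distortion': array([-0.12033368,  0.        ,  0.        ,  0.        ,  0.        ]), 'rvec': array([ 1.42387205,  2.06984034, -0.93833452]), 'tvec': array([ 0.15036368, -0.25054008,  2.02337855])}
top {'camera_matrix': array([[415.51933906,   0.        , 279.7885626 ],
       [  0.        , 415.51933906, 211.38047792],
       [  0.        ,   0.        ,   1.        ]]), 'distortion': array([-0.10041898,  0.        ,  0.        ,  0.        ,  0.        ]), 'rvec': array([ 2.17452875, -2.1460375 ,  0.18512645]), 'tvec': array([-0.0013328 ,  0.48169532,  1.24005508])}
wrist {'camera_matrix': array([[376.50068996,   0.        , 277.16807852],
       [  0.        , 376.50068996, 204.42837763],
       [  0.        ,   0.        ,   1.        ]]), 'distortion': array([-0.01131751,  0.        ,  0.        ,  0.        ,  0.        ]), 'rvec': array([-2.34078485, -1.72407716, -0.2390062 ]), 'tvec': array([-0.57443668, -0.03637834,  0.37807832])}
```

View pics/top0.png

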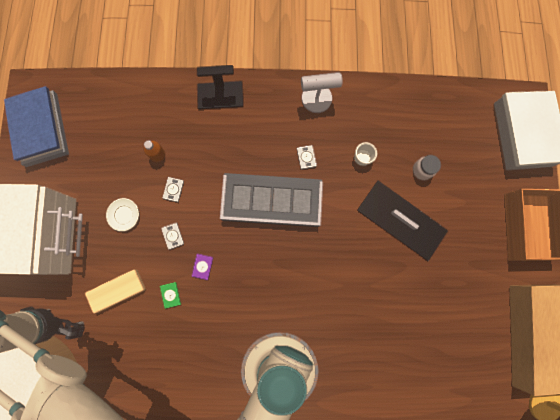

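View pics/scene0.png

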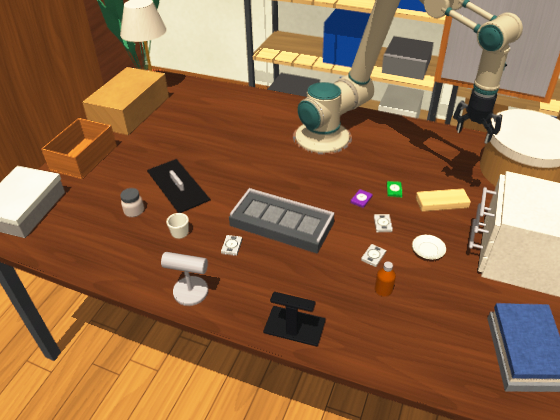

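View pics/wrist0.png

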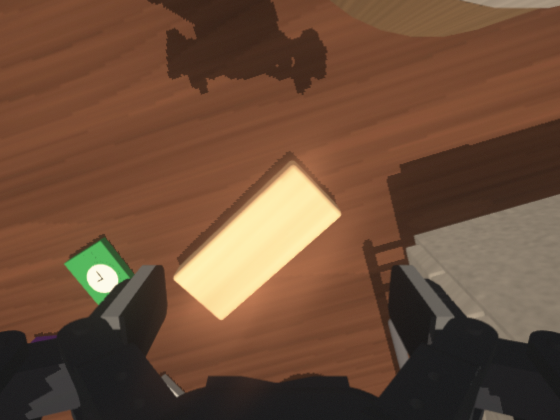

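```bash
cat > h.py <<'E'
import numpy as np, cv2
from rig import manip
def cal(n):
    c=manip.get_calibration(n); R=cv2.Rodrigues(c['rvec'])[0]; return c,R,np.asarray(c['tvec']).ravel()
def unproj(n,px,z,C=None):
    c,R,t=C or cal(n)
    u=cv2.undistortPoints(np.asarray(px,float).reshape(-1,1,2),c['camera_matrix'],c['distortion']).reshape(-1,2)
    d=np.c_[u,np.ones(len(u))]@R; o=-R.T@t
    return o+d*((z-o[2])/d[:,2])[:,None]
def proj(n,P,C=None):
    c,R,t=C or cal(n)
    return cv2.projectPoints(np.asarray(P,float).reshape(-1,1,3),c['rvec'],c['tvec'],c['camera_matrix'],c['distortion'])[0].reshape(-1,2)
def rect(n,mask,z,C=None):
    cs=cv2.findContours(mask.astype(np.uint8),cv2.RETR_EXTERNAL,cv2.CHAIN_APPROX_NONE)[0]
    k=max(cs,key=cv2.contourArea).reshape(-1,2)
    W=unproj(n,k,z,C)[:,:2]*1000
    (c,(w,h),a)=cv2.minAreaRect(W.astype(np.float32))
    if w<h: w,h,a=h,w,a+90   # a: direction of long side, deg
    return np.round(c,1),round(w,1),round(h,1),round((a+90)%180-90,1)
E
python3 - <<'E'
from h import *
im=manip.get_image("top")
for nm,z in(("plaque0",.012),("case",.048),("lid",.008),("cup",.05),("ring_tray",.018),("scent",.1),("jar",.07)):
    for d in manip.masks_of("top",nm):
        print(nm,round(d['conf'],2),np.round(d['location']),d['pixels'].sum(),rect("top",d['pixels'],z) if d['pixels'].sum()>10 else'')
c,R,t=cal("wrist"); s=manip.get_state()
print("cam pos",-R.T@t,"R",R)
from scipy.spatial.transform import Rotation as Ro
q=s['ee_rot'];print(Ro.from_quat([q[1],q[2],q[3],q[0]]).as_matrix())
b=cv2.resize(im[130:320,130:330],None,fx=3,fy=3,interpolation=2);cv2.imwrite("pics/topcrop.png",b)
E
```

```text
plaque0 0.95 [170. 298.] 396 (array([222.7, 336.1]), 73.6, 50.7, 14.8)
plaque0 0.93 [201. 265.] 321 (array([312.3, 239.8]), 67.4, 47.9, -15.3)
plaque0 0.91 [174. 187.] 387 (array([551.7, 340.9]), 72.4, 56.2, -13.2)
plaque0 0.63 [172. 234.] 400 (array([402.9, 335.8]), 72.3, 54.9, 19.5)
plaque0 0.55 [307. 158.] 351 (array([661., -78.]), 73.5, 52.7, 9.6)
case 0.96 [271. 200.] 4785 (array([514.8,  33.5]), 306.9, 152.8, 87.5)
lid 0.73 [402. 221.] 3106 (array([ 462.8, -384.9]), 277.9, 121.1, 55.1)
cup 0.89 [368. 152.] 389 (array([ 666.7, -259.1]), 70.7, 68.0, -88.4)
ring_tray 0.78 [121. 214.] 852 (array([467. , 494.8]), 104.1, 98.4, 4.0)
ring_tray 0.4 [158. 150.] 317 (array([675.4, 409. ]), 78.3, 51.6, 46.6)
scent 0.71 [158. 151.] 325 (array([649.9, 385.3]), 75.4, 46.3, 46.6)
jar 0.67 [423. 168.] 493 (array([ 624.5, -448.3]), 89.8, 65.6, -46.1)
jar 0.64 [173. 188.] 328 (array([539.7, 327.5]), 65.4, 47.2, -10.9)
cam pos [0.1051504  0.56977547 0.3731971 ] R [[ 2.96844392e-01  9.54925812e-01 -3.17726729e-04]
 [ 9.18260791e-01 -2.85355507e-01  2.74534797e-01]
 [ 2.62069699e-01 -8.17858710e-02 -9.61577113e-01]]
[[ 2.96237199e-01  9.55114402e-01  3.67827139e-05]
 [ 9.55114399e-01 -2.96237201e-01  7.98166040e-05]
 [ 8.71303962e-05  1.14870525e-05 -9.99999996e-01]]
```

View pics/topcrop.png

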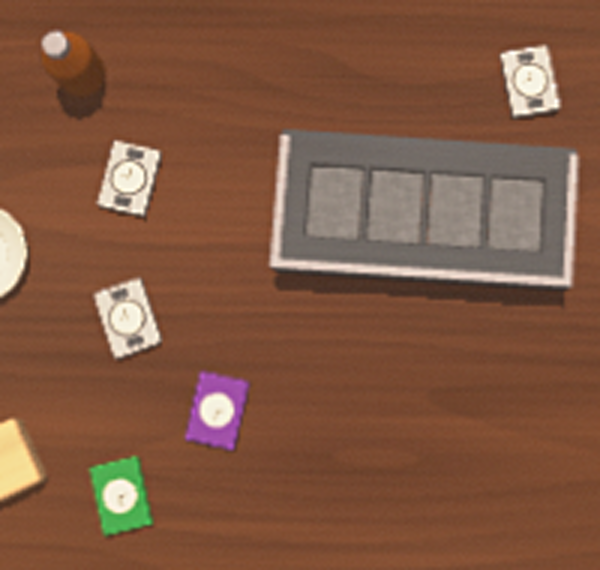

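```bash
cat >> h.py <<'E'
from scipy.spatial.transform import Rotation as Ro
def tool():
    s=manip.get_state(); q=s['ee_rot']
    return s,np.array(s['position']),Ro.from_quat([q[1],q[2],q[3],q[0]]).as_matrix()
def plan(x,y,z,yaw=None):
    "mm, deg (yaw of tool x in world; modulo 180)"
    s,p,R=tool()
    d=R.T@(np.array([x,y,z])-p*1000)
    cur=np.degrees(np.arctan2(R[1,0],R[0,0])); turn=0
    if yaw is not None: turn=-((yaw-cur+90)%180-90)
    print("shift mm",np.round(d,1),"turn rad",round(np.radians(turn),3),"| tcp",np.round(p*1000,1),"yaw",round(cur,1),"q",np.round(s['qpos'],2),"w",round(s['width']*1000,1),"t",round(s['clock'],2),"F",np.round(s['contact_force'],1))
def shot(n,f,mark=None,C=None):
    im=manip.get_image(n)
    if mark is not None:
        for p in np.round(proj(n,mark,C)).astype(int): cv2.drawMarker(im,tuple(int(v) for v in p),(0,0,255),0,9)
    cv2.imwrite(f"pics/{f}.png",im); return im
E
python3 -c "
from h import *
plan(403,336,150,109.5)"
```

```text
shift mm [-134.7  285.4   81.3] turn rad -0.641 | tcp [170.4 549.2 231.3] yaw 72.8 q [ 1.15  0.28  1.5  -0.    1.36 -0.12] w 85.4 t 0.55 F [-0.  -0.  -0.2]
```

Request:
drive_tool(steps=[[-22,46,0,-0.13,1],[-42,88,0,-0.26,1],[-62,132,0,-0.38,1],[-82,175,10,-0.51,1],[-100,212,30,-0.64,1]])

```text
clock: 1.05
position: [0.3458, 0.3903, 0.2027]
ee_rot: [0.001, 0.576, 0.818, 0.002]
contact_force: [0.2, 0.4, 0.0]
width: 0.0852
```

```bash
python3 -c "
from h import *
plan(403,336,150,109.5)"
```

```text
shift mm [-70.5  35.3  52.8] turn rad 0.004 | tcp [345.8 390.3 202.7] yaw 109.7 q [ 0.71  0.21  1.67 -0.    1.26 -1.2 ] w 85.2 t 1.05 F [0.2 0.4 0. ]
```

Request:
drive_tool(steps=[[-35,18,26,0,1],[-70,35,53,0,1],[-70,35,53,0,1]])

```text
clock: 1.35
position: [0.4037, 0.332, 0.1466]
ee_rot: [0.001, 0.578, 0.816, -0.001]
contact_force: [-0.3, -0.1, -0.8]
width: 0.0855
```

```bash
cat > look.py <<'E'
import sys
from h import *
f=sys.argv[1]; nm=sys.argv[2]; z=float(sys.argv[3])
C=cal("wrist"); im=shot("wrist",f)
for d in manip.masks_of("wrist",nm):
    print(nm,round(d['conf'],2),np.round(d['location']),d['pixels'].sum(),rect("wrist",d['pixels'],z,C))
E
python3 look.py w1 plaque0 .012; python3 -c "
from h import *
plan(403,336,50,109.5)"
```

```text
plaque0 0.92 [282. 194.] 5919 (array([406.6, 337.4]), 71.4, 50.3, 19.9)
plaque0 0.86 [380.   1.] 326 (array([261.8, 347.8]), 46.6, 4.2, -70.5)
plaque0 0.71 [199.  37.] 6431 (array([314.9, 242.6]), 68.3, 51.3, -11.4)
plaque0 0.57 [233. 344.] 4026 (array([549.7, 343. ]), 75.6, 52.5, -12.2)
shift mm [-0.1  0.  99.3] turn rad 0.002 | tcp [402.7 335.8 149.3] yaw 109.6 q [ 0.56  0.26  1.74  0.    1.13 -1.35] w 85.5 t 1.45 F [-0.6 -0.5  0.2]
```

View pics/w1.png

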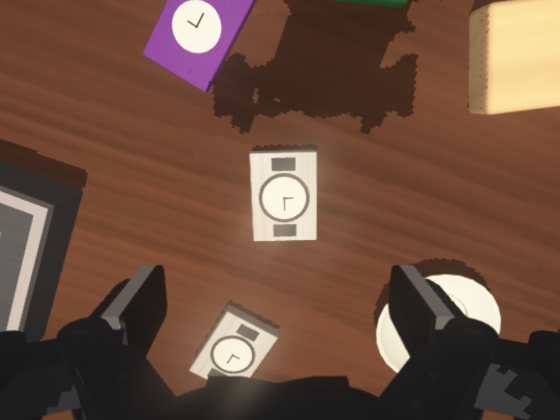

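```bash
python3 look.py w2 plaque0 .012; python3 -c "
from h import *
plan(406,337.5,40,109.9);plan(406,337.5,2,109.9)"
```

```text
plaque0 0.78 [275. 194.] 5713 (array([406.2, 337.2]), 70.5, 49.1, 20.9)
plaque0 0.75 [194.  35.] 6336 (array([314.7, 242.6]), 68.3, 52.3, -11.9)
plaque0 0.57 [230. 341.] 4092 (array([549.8, 342.7]), 75.9, 52.1, -12.7)
plaque0 0.57 [377.   1.] 274 (array([261.2, 349. ]), 41.7, 3.7, -70.3)
shift mm [ -1.3   2.7 110.6] turn rad -0.003 | tcp [402.5 337.3 150.6] yaw 109.7 q [ 0.56  0.26  1.74  0.    1.13 -1.35] w 85.7 t 1.55 F [ 0.3  0.4 -0.6]
shift mm [ -1.3   2.5 148.6] turn rad -0.003 | tcp [402.5 337.3 150.6] yaw 109.7 q [ 0.56  0.26  1.74  0.    1.13 -1.35] w 85.7 t 1.55 F [ 0.3  0.4 -0.6]
```

Request:
drive_tool(steps=[[-1,3,45,-0.01,1],[-1,3,90,-0.01,1],[-1,3,130,-0.01,1],[-1,3,142,-0.01,1],[-1,3,148,-0.01,1]], squeeze=40)

```text
clock: 2.05
position: [0.4057, 0.339, 0.0024]
ee_rot: [0.001, 0.571, 0.821, 0.003]
contact_force: [-0.3, -0.5, 0.5]
width: 0.0852
```

Request:
drive_tool(steps=[[0,0,0,0,-0.2],[0,0,0,0,-0.5],[0,0,0,0,-1],[0,0,0,0,-1],[0,0,0,0,-1]])

```text
clock: 2.55
position: [0.4071, 0.34, 0.0046]
ee_rot: [0.001, 0.571, 0.821, 0.005]
contact_force: [-1.3, -0.1, 6.3]
width: 0.0483
```

```bash
python3 -c "
from h import *
plan(403,336,50,109.5);shot('wrist','w3')"
```

```text
shift mm [ -2.2  -4.8 -45.4] turn rad 0.016 | tcp [407.1 340.    4.6] yaw 110.4 q [ 0.56  0.43  1.92  0.    0.78 -1.37] w 48.3 t 2.55 F [-1.3 -0.1  6.3]
```

View pics/w3.png

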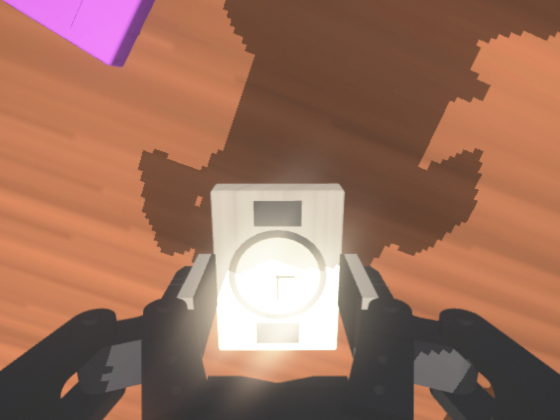

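Request:
drive_tool(steps=[[0,0,0,0,0.4],[0,0,-6,0,0.4],[0,0,-6,0,0.4]])

```text
clock: 2.9
position: [0.4078, 0.3404, 0.0119]
ee_rot: [0.002, 0.571, 0.821, 0.006]
contact_force: [0.4, 0.1, -0.0]
width: 0.0594
```

```bash
python3 -c "
from h import *
plan(407,338.5,9,110)
plan(407,338.5,9,110)"
```

```text
shift mm [-1.5 -1.5  2.9] turn rad 0.007 | tcp [407.8 340.4  11.9] yaw 110.4 q [ 0.56  0.42  1.91  0.    0.8  -1.37] w 59.4 t 2.9 F [ 0.4  0.1 -0. ]
shift mm [-1.5 -1.5  2.9] turn rad 0.007 | tcp [407.8 340.4  11.9] yaw 110.4 q [ 0.56  0.42  1.91  0.    0.8  -1.37] w 59.4 t 2.9 F [ 0.4  0.1 -0. ]
```

Request:
drive_tool(steps=[[-1,-1,3,0,0.2],[-1,-1,3,0,-0.5],[-1,-1,3,0,-1],[-1,-1,3,0,-1],[-1,-1,3,0,-1]])

```text
clock: 3.4
position: [0.4104, 0.3408, 0.012]
ee_rot: [0.003, 0.571, 0.821, 0.01]
contact_force: [-0.0, -0.8, 20.1]
width: -0.0001
```

```bash
python3 -c "
from h import *
plan(407,338.5,9,110)
shot('wrist','w4');plan(407,338.5,9,110)"
```

```text
shift mm [-1.  -4.   2.9] turn rad 0.007 | tcp [410.4 340.8  12. ] yaw 110.4 q [ 0.56  0.42  1.91  0.    0.79 -1.37] w -0.1 t 3.4 F [-0.  -0.8 20.1]
shift mm [-1.  -4.   2.9] turn rad 0.007 | tcp [410.4 340.8  12. ] yaw 110.4 q [ 0.56  0.42  1.91  0.    0.79 -1.37] w -0.2 t 3.45 F [-0.8 -0.1 19.7]
```

View pics/w4.png

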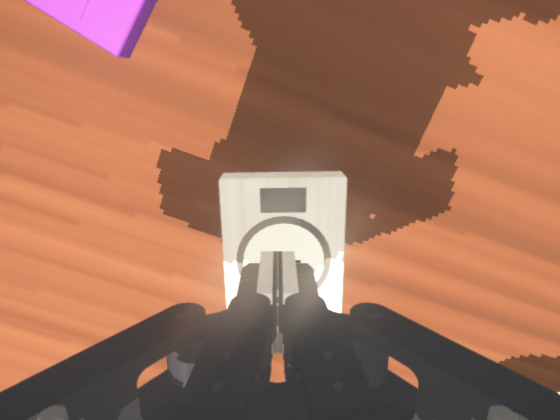

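Request:
drive_tool(steps=[[0,0,-10,0,-1],[-1,-2,-25,0,0.5],[-1,-2,-25,0,0.5],[-1,-2,-25,0,0.5]])

```text
clock: 3.85
position: [0.4083, 0.3387, 0.0368]
ee_rot: [0.003, 0.571, 0.821, 0.01]
contact_force: [0.1, -0.2, -0.4]
width: 0.0436
```

```bash
python3 look.py w5 plaque0 .012; python3 -c "
from h import *
plan(407,338.5,4,110)"
```

```text
plaque0 0.94 [128.  22.] 5609 (array([344.6, 244.9]), 59.3, 25.4, -69.8)
plaque0 0.59 [283. 234.] 14383 (array([404.6, 340.6]), 71.2, 49.8, 21.1)
shift mm [ 0.1 -1.4 32.1] turn rad 0.007 | tcp [407.9 338.5  36.2] yaw 110.4 q [ 0.56  0.39  1.89  0.    0.84 -1.37] w 58.2 t 3.95 F [ 1.1 -0.2  0.5]
```

View pics/w5.png

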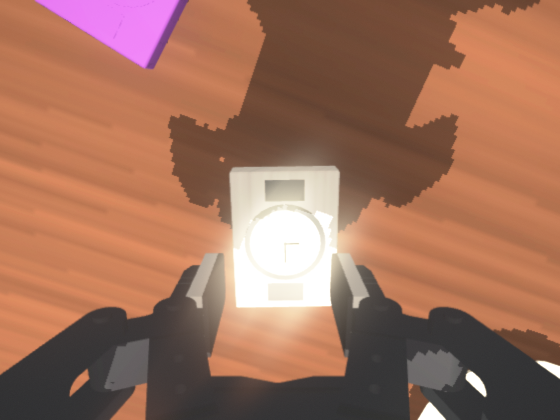

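Request:
drive_tool(steps=[[2,-2,20,-0.01,0.5],[2,-2,32,-0.01,0.5],[2,-2,32,-0.01,0.5]])

```text
clock: 4.25
position: [0.404, 0.3389, 0.0018]
ee_rot: [0.002, 0.567, 0.824, 0.006]
contact_force: [0.6, -0.0, 0.6]
width: 0.0642
```

Request:
drive_tool(steps=[[0,0,0,0,0],[0,0,0,0,-0.5],[0,0,0,0,-1],[0,0,0,0,-1]])

```text
clock: 4.65
position: [0.4042, 0.3389, 0.002]
ee_rot: [0.002, 0.567, 0.824, 0.007]
contact_force: [0.9, 0.0, -1.0]
width: 0.0489
```

Request:
drive_tool(steps=[[0,0,-30,0,-1],[0,0,-70,0,-1],[0,0,-110,0,-1],[0,0,-130,0,-1],[0,0,-130,0,-1]])

```text
clock: 5.15
position: [0.4047, 0.3391, 0.1355]
ee_rot: [0.004, 0.566, 0.824, 0.01]
contact_force: [1.0, 0.8, -1.6]
width: 0.0489
```

```bash
python3 look.py w6 plaque0 .012; python3 -c "
from h import *
plan(514.8,33.5,150,87.5);print(manip.get_state()['moment'])"
```

```text
plaque0 0.74 [277. 273.] 21126 (array([474.6, 366.3]), 146.1, 100.3, 20.9)
plaque0 0.67 [185.  29.] 5710 (array([320.4, 241.9]), 59.1, 51.4, -12.3)
plaque0 0.66 [217. 361.] 974 (array([553.7, 339.7]), 57.2, 35.9, 49.3)
shift mm [-324.1   -3.6  -19.5] turn rad 0.41 | tcp [402.3 337.5 131.8] yaw 111.0 q [ 0.56  0.27  1.78  0.    1.08 -1.37] w 48.4 t 5.25 F [-0.5 -0.3 -1.2]
[-0.02766603  0.02235777  0.01663847]
```

View pics/w6.png

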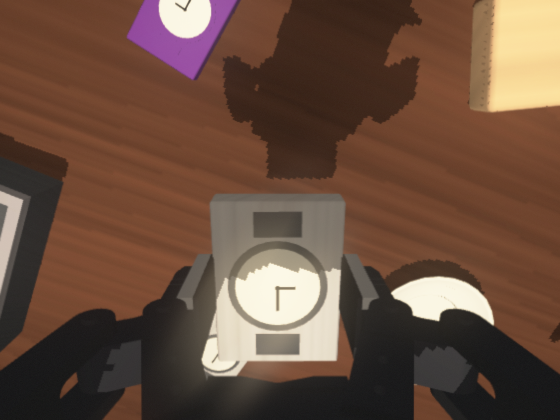

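```bash
python3 -c "
from h import *
C=cal('wrist')
manip.get_image('wrist')
for d in manip.masks_of('wrist','plaque0')[:3]: print(d['location'],rect('wrist',d['pixels'],.142,C))
plan(514,126,150,87.5)"
```

```text
[216.3, 362.7] (array([443.3, 325.4]), 28.0, 19.1, 55.0)
[184.1, 33.8] (array([327.6, 276.6]), 31.1, 26.2, -11.3)
[276.6, 274.0] (array([403.2, 337.3]), 71.8, 49.4, 21.0)
shift mm [-237.3   29.6  -20. ] turn rad 0.41 | tcp [401.5 337.1 130.4] yaw 111.0 q [ 0.56  0.27  1.78  0.    1.08 -1.37] w 48.9 t 5.35 F [-0.6  0.1 -1. ]
```

Request:
drive_tool(steps=[[-45,6,-15,0.1,-1],[-92,12,-20,0.2,-1],[-140,18,-20,0.3,-1],[-188,24,-20,0.41,-1],[-235,30,-20,0.41,-1]])

```text
clock: 5.85
position: [0.5131, 0.1263, 0.1481]
ee_rot: [-0.001, 0.723, 0.691, 0.004]
contact_force: [0.7, -0.3, -1.8]
width: 0.0483
```

Request:
drive_tool(steps=[[0,0,0,0,-1],[0,0,0,0,-1]])

```text
clock: 6.05
position: [0.5124, 0.1251, 0.1461]
ee_rot: [-0.002, 0.724, 0.69, 0.002]
contact_force: [-0.0, -0.4, -1.0]
width: 0.0482
```

```bash
python3 -c "
from h import *
C=cal('wrist')
shot('wrist','w7'); shot('top','t7')
for d in manip.masks_of('wrist','plaque0')[:3]: print(d['location'],rect('wrist',d['pixels'],.16,C))
plan(514,126,150,87.5)"
```

```text
[538.7, 230.8] (array([493.9, 223.1]), 33.6, 22.6, -11.0)
[31.5, 343.3] (array([531.5,  25.4]), 17.2, 5.5, -56.6)
[273.8, 272.2] (array([511.2, 125.3]), 69.5, 48.3, -2.7)
shift mm [-1.2  2.1 -2.8] turn rad -0.001 | tcp [511.9 127.3 147.2] yaw 87.4 q [ 0.11  0.27  1.74  0.01  1.13 -1.42] w 48.8 t 6.2 F [ 0.2  0.2 -0.3]
```

View pics/w7.png

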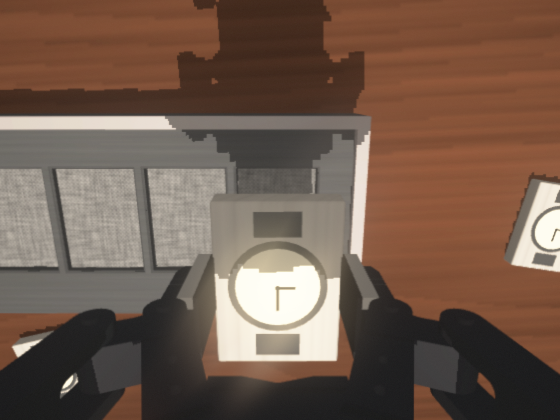

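```bash
cat > casefit.py <<'E'
from h import *
from scipy.optimize import minimize
from scipy.ndimage import map_coordinates
def seg(a,b,n=60): return np.linspace(a,b,n)
L=[]
for x in(-64,-72): L.append(seg((x,-152,48),(x,152,48),200))
for s in(-1,1):
    L.append(seg((-64,144*s,48),(64,144*s,48),80)); L.append(seg((-72,152*s,48),(64,152*s,48),80))
for y in(93,31,-31,-93):
    for x in(-37.5,37.5): L.append(seg((x,y-27.5,39),(x,y+27.5,39),40))
    for yy in(y-27.5,y+27.5): L.append(seg((-37.5,yy,39),(37.5,yy,39),50))
M=np.vstack(L)
def world(p,M=M):
    c,s=np.cos(np.radians(p[2])),np.sin(np.radians(p[2]))
    return np.c_[p[0]+c*M[:,0]-s*M[:,1],p[1]+s*M[:,0]+c*M[:,1],M[:,2]]/1000
def fit(n,im,C,p0,mask=None):
    g=cv2.GaussianBlur(im,(0,0),1).astype(float)
    gm=sum(np.hypot(cv2.Sobel(g[...,k],6,1,0),cv2.Sobel(g[...,k],6,0,1)) for k in range(3))
    gm=np.minimum(gm,np.percentile(gm,96))
    if mask is not None: gm[mask]=0
    best=None
    for sg in(5,2.5,1.2):
        G=cv2.GaussianBlur(gm,(0,0),sg)
        def f(p):
            uv=proj(n,world(p),C)
            return -map_coordinates(G,[uv[:,1],uv[:,0]],order=1,cval=0).sum()/len(M)
        r=minimize(f,p0,method='Nelder-Mead',options=dict(initial_simplex=np.array(p0)+np.array([[0,0,0],[4,0,0],[0,4,0],[0,0,2]])*sg/3,xatol=.02,fatol=1e-4))
        p0=r.x
    return p0,r.fun
E
python3 - <<'E'
from casefit import *
C=cal('wrist'); im=cv2.imread('pics/w7.png')
m=np.zeros(im.shape[:2],bool); m[185:,150:400]=1; m[280:]=1; m[:160,170:355]=0;m[125:185,205:330]=1
for p0 in([514.8,33.5,-2.5],[512,30,-3.5],[510,36,-2]):
    p,f=fit('wrist',im,C,p0,m); print('wrist',np.round(p,2),f)
v=im.copy()
for q in np.round(proj('wrist',world(p),C)).astype(int):
    if 0<=q[0]<560 and 0<=q[1]<420: v[q[1],q[0]]=(0,0,255)
cv2.imwrite('pics/w7f.png',v)
t=cv2.imread('pics/top0.png');C=cal('top')
for p0 in([514.8,33.5,-2.5],[510,30,-2.5]):
    p,f=fit('top',t,C,p0); print('top',np.round(p,2),f)
E
```

```text
wrist [522.82  33.52  -2.64] -120.43743887849571
wrist [522.83  33.53  -2.64] -120.43675929794284
wrist [522.83  33.52  -2.64] -120.43739728584482
top [518.88  31.45  -2.93] -275.62695304397073
top [518.87  31.45  -2.93] -275.62697717915
```

View pics/w7f.png

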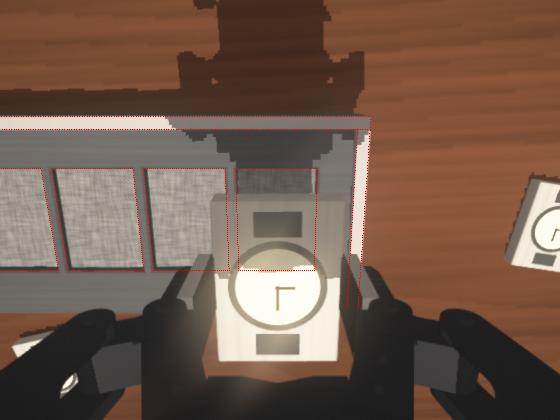

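```bash
python3 -c "
from h import *
plan(526,125.5,75,87.2);plan(526,125.5,75,87.2)"
```

```text
shift mm [-1.6 14.  72.2] turn rad 0.004 | tcp [511.9 127.3 147.2] yaw 87.4 q [ 0.11  0.27  1.74  0.01  1.13 -1.42] w 48.8 t 6.2 F [ 0.2  0.2 -0.3]
shift mm [-1.6 14.  72.2] turn rad 0.004 | tcp [511.9 127.3 147.2] yaw 87.4 q [ 0.11  0.27  1.74  0.01  1.13 -1.42] w 48.8 t 6.2 F [ 0.2  0.2 -0.3]
```

Request:
drive_tool(steps=[[-1,7,25,0,-1],[-1,14,50,0,-1],[-1,14,72,0,-1],[-1,14,72,0,-1],[-1,14,72,0,-1]])

```text
clock: 6.7
position: [0.5254, 0.1272, 0.0752]
ee_rot: [-0.002, 0.722, 0.692, 0.003]
contact_force: [-0.1, -0.8, -1.1]
width: 0.0484
```

```bash
python3 -c "
from casefit import *
C=cal('wrist')
im=shot('wrist','w8')
m=np.zeros(im.shape[:2],bool); m[175:,150:400]=1; m[280:]=1
for p0 in ([522.8,33.5,-2.6],[519,31.5,-2.9]):
  p,f=fit('wrist',im,C,p0,m); print(np.round(p,2),f)
for q in np.round(proj('wrist',world(p),C)).astype(int):
    if 0<=q[0]<560 and 0<=q[1]<420: im[q[1],q[0]]=(0,0,255)
cv2.imwrite('pics/w8f.png',im)
for d in manip.masks_of('wrist','plaque0')[:3]: print(d['location'],rect('wrist',d['pixels'],.085,C))
plan(526,126,75,87.2)"
```

```text
[522.75  31.75  -2.82] -82.56521743996383
[522.75  31.75  -2.82] -82.56521491465756
[275.7, 275.9] (array([526.4, 127.1]), 71.9, 49.6, -2.6)
shift mm [-1.  -0.7  1.4] turn rad 0.006 | tcp [526.7 126.9  76.4] yaw 87.5 q [ 0.1   0.36  1.81  0.01  0.97 -1.43] w 48.7 t 6.8 F [ 0.6 -0.7 -0.4]
```

View pics/w8f.png

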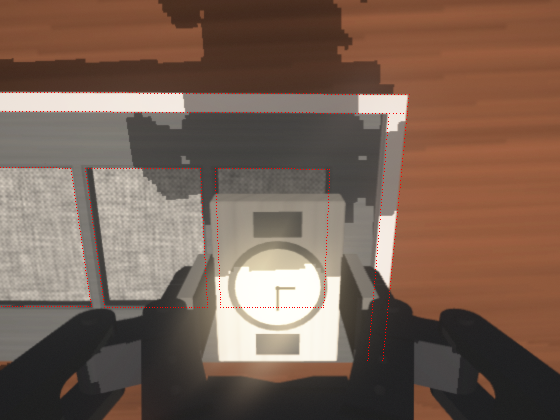

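Request:
drive_tool(steps=[[-2.5,1,15,0,-1],[-2.5,1,27,0,-1],[-2.5,1,27,0,-1],[-2.5,1,27,0,-1]])

```text
clock: 7.2
position: [0.5276, 0.1247, 0.0497]
ee_rot: [-0.001, 0.722, 0.692, 0.004]
contact_force: [0.1, -0.5, -1.2]
width: 0.0489
```

```bash
cat > w.py <<'E'
import sys
from casefit import *
f,zp=sys.argv[1],float(sys.argv[2])
C=cal('wrist'); im=shot('wrist',f)
m=np.zeros(im.shape[:2],bool); m[175:,150:400]=1; m[280:]=1
p,fv=fit('wrist',im,C,[521,32,-2.8],m); print('case',np.round(p,2),fv)
W=world(p,np.array([[0,y,40] for y in(93,31,-31,-93)]))*1000; print('wells',np.round(W[:,:2],1).tolist())
for q in np.round(proj('wrist',world(p),C)).astype(int):
    if 0<=q[0]<560 and 0<=q[1]<420: im[q[1],q[0]]=(0,0,255)
cv2.imwrite(f'pics/{f}.png',im)
for d in manip.masks_of('wrist','plaque0')[:3]: print(np.round(d['location']),rect('wrist',d['pixels'],zp,C))
plan(*W[int(sys.argv[3])][:2],60,p[2]+90)
E
python3 w.py w9 .058 0
```

```text
case [522.7   31.6   -2.83] -79.7288693104529
wells [[527.3, 124.5], [524.2, 62.6], [521.2, 0.6], [518.1, -61.3]]
[276. 276.] (array([529.5, 124.5]), 73.2, 50.4, -2.2)
shift mm [ -0.2  -0.8 -10. ] turn rad 0.006 | tcp [528.1 124.7  50. ] yaw 87.5 q [ 0.1   0.39  1.84  0.01  0.91 -1.43] w 48.6 t 7.3 F [ 0.7 -0.6 -1.1]
```

View pics/w9.png

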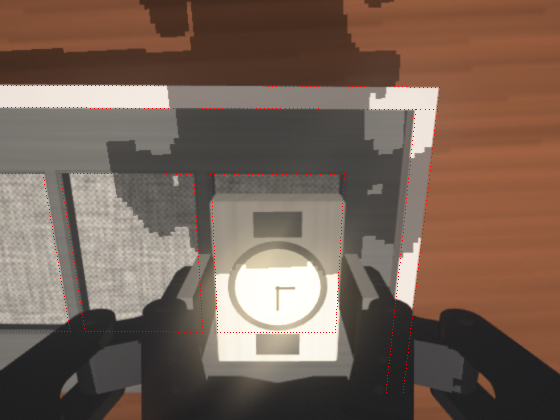

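Request:
drive_tool(steps=[[0,-0.5,4,0,-1],[0,-0.5,7,0,-1],[0,-0.5,9,0,-1],[0,-0.5,9,0,-1]])

```text
clock: 7.7
position: [0.5276, 0.1248, 0.0413]
ee_rot: [-0.001, 0.722, 0.692, 0.004]
contact_force: [-1.6, 0.1, 3.4]
width: 0.0488
```

```bash
python3 w.py w10 .05 0
```

```text
case [522.75  31.5   -2.82] -72.40637744710324
wells [[527.3, 124.4], [524.3, 62.5], [521.2, 0.5], [518.2, -61.4]]
[275. 276.] (array([529.3, 124.7]), 73.2, 50.3, -2.9)
shift mm [ -0.2  -0.2 -18.7] turn rad 0.006 | tcp [527.6 124.8  41.3] yaw 87.5 q [ 0.1   0.4   1.85  0.01  0.89 -1.43] w 49.1 t 7.8 F [-1.2 -0.5  1.7]
```

View pics/w10.png

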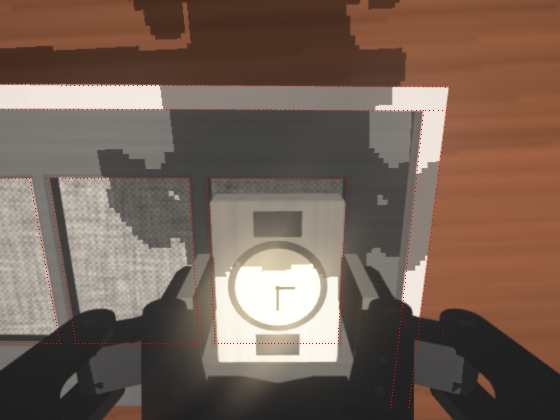

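Request:
drive_tool(steps=[[0,-1.5,0,0,-1],[0,-1.5,2,0,-1],[0,-1.5,3,0,-1],[0,-1.5,3,0,-1]])

```text
clock: 8.2
position: [0.5256, 0.1248, 0.0377]
ee_rot: [-0.001, 0.722, 0.692, 0.004]
contact_force: [0.2, 0.2, -1.2]
width: 0.0487
```

```bash
python3 w.py w11 .05 0
```

```text
case [522.65  31.43  -2.87] -69.14744075213707
wells [[527.3, 124.3], [524.2, 62.4], [521.1, 0.5], [518.0, -61.5]]
[276. 275.] (array([525.4, 124.8]), 70.3, 48.6, -2.5)
shift mm [ -0.3   1.5 -22. ] turn rad 0.007 | tcp [525.9 124.8  38. ] yaw 87.5 q [ 0.1   0.4   1.86  0.01  0.88 -1.43] w 48.4 t 8.3 F [-0.4  0.2 -1.2]
```

View pics/w11.png

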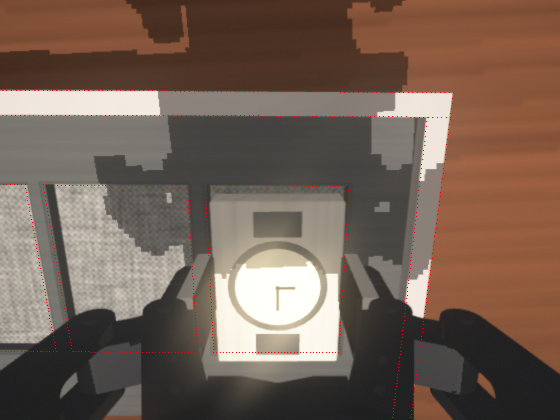

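Request:
drive_tool(steps=[[0,0,1,0,-1],[0,0,2,0,-1],[0,0,2,0,-1]])

```text
clock: 8.6
position: [0.5261, 0.1248, 0.0374]
ee_rot: [-0.0, 0.722, 0.692, 0.004]
contact_force: [-1.9, 0.6, 9.4]
width: 0.0485
```

Request:
drive_tool(steps=[[0,0,1,0,-1],[0,0,1.5,0,-1],[0,0,1.5,0,-1]])

```text
clock: 8.9
position: [0.5262, 0.1248, 0.0374]
ee_rot: [-0.0, 0.722, 0.692, 0.005]
contact_force: [-2.2, -0.4, 10.4]
width: 0.0487
```

Request:
drive_tool(steps=[[0,0,0,0,0.3],[0,0,0,0,0.5],[0,0,-15,0,0.5],[0,0,-45,0,0.5],[0,0,-45,0,0.5]])

```text
clock: 9.4
position: [0.5288, 0.1248, 0.0854]
ee_rot: [0.002, 0.722, 0.692, 0.007]
contact_force: [0.9, -0.7, 0.7]
width: 0.0639
```

```bash
python3 w.py w12 .047 0
```

```text
case [522.78  31.68  -2.8 ] -92.09476965721369
wells [[527.3, 124.6], [524.3, 62.6], [521.3, 0.7], [518.2, -61.2]]
[273. 229.] (array([527.4, 124.9]), 71.1, 49.7, -2.4)
[175. 192.] (array([522.3,  77.5]), 213.7, 139.8, 87.1)
shift mm [-0.1  0.9 22.7] turn rad 0.006 | tcp [526.3 124.6  82.7] yaw 87.5 q [ 0.1   0.35  1.8   0.01  0.98 -1.43] w 63.9 t 9.5 F [ 0.1  0.6 -0.8]
```

View pics/w12.png

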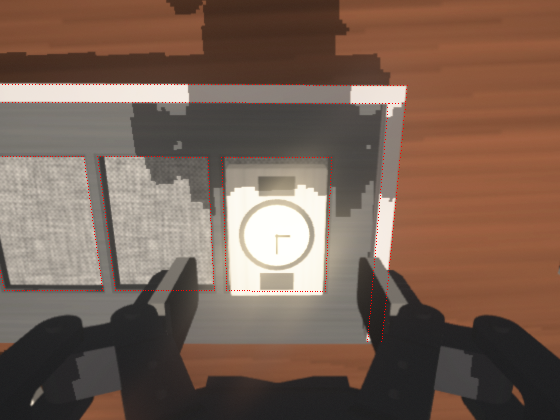

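Request:
drive_tool(steps=[[0,1,0,0,-1],[0,1,10,0,-1],[0,1,20,0,-1],[0,1,30,0,-1],[0,1,34,0,-1]])

```text
clock: 10.0
position: [0.5261, 0.1246, 0.0467]
ee_rot: [-0.001, 0.722, 0.692, 0.004]
contact_force: [-3.4, -0.5, 3.7]
width: -0.0001
```

Request:
drive_tool(steps=[[0,0,2,0,-1],[0,0,4,0,-1],[0,0,5,0,-1],[0,0,5,0,-1]])

```text
clock: 10.4
position: [0.526, 0.1245, 0.0418]
ee_rot: [-0.001, 0.722, 0.692, 0.004]
contact_force: [-1.0, -1.5, 0.7]
width: -0.0003
```

Request:
drive_tool(steps=[[0,0,2,0,-1],[0,0,4,0,-1],[0,0,5,0,-1],[0,0,5,0,-1]])

```text
clock: 10.8
position: [0.5261, 0.1245, 0.0389]
ee_rot: [-0.001, 0.722, 0.692, 0.004]
contact_force: [-4.3, -1.6, 19.6]
width: 0.0
```

Request:
drive_tool(steps=[[0,0,2,0,-1],[0,0,4,0,-1],[0,0,4,0,-1]])

```text
clock: 11.1
position: [0.5262, 0.1246, 0.0387]
ee_rot: [-0.0, 0.722, 0.692, 0.004]
contact_force: [-9.3, -2.2, 30.7]
width: -0.0
```

Request:
drive_tool(steps=[[0,0,-45,0,-1],[0,0,-85,0,0],[45,4,-110,0.05,0.5],[90,8,-110,0.11,1],[135,12,-110,0.17,1]])

```text
clock: 11.6
position: [0.5445, 0.2599, 0.151]
ee_rot: [0.0, 0.779, 0.627, 0.006]
contact_force: [0.8, 0.2, -0.3]
width: 0.0582
```

```bash
python3 -c "
from h import *
plan(550,342.5,150,77.5)"
```

```text
shift mm [ 81.8 -12.3   1.7] turn rad 0.002 | tcp [544.5 259.9 151. ] yaw 77.6 q [ 0.33  0.36  1.58  0.    1.19 -1.03] w 58.2 t 11.6 F [ 0.8  0.2 -0.3]
```

Request:
drive_tool(steps=[[41,-6,0,0,1],[82,-12,2,0,1],[82,-12,2,0,1],[82,-12,2,0,1]])

```text
clock: 12.0
position: [0.5499, 0.3433, 0.1487]
ee_rot: [0.0, 0.779, 0.627, 0.006]
contact_force: [0.2, -0.5, -0.2]
width: 0.0853
```

```bash
python3 look.py w13 plaque0 .012; python3 -c "
from h import *
plan(550,342.5,2,77.5)"
```

```text
plaque0 0.91 [275. 191.] 5875 (array([552.8, 343.4]), 71.7, 49.9, -11.4)
plaque0 0.85 [  3. 252.] 714 (array([551.5, 127.1]), 50.7, 16.8, -24.1)
shift mm [ -0.5  -1.4 147.1] turn rad 0.002 | tcp [550.1 341.7 149.1] yaw 77.6 q [ 0.45  0.43  1.48  0.    1.22 -0.91] w 85.6 t 12.1 F [-0.3 -0.2  0.2]
```

View pics/w13.png

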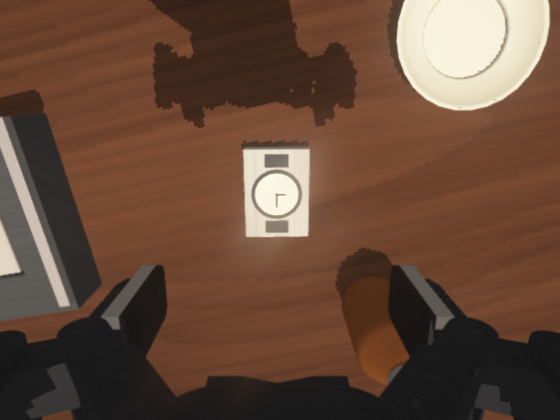

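Request:
drive_tool(steps=[[1.5,1,45,-0.02,1],[1.5,1,90,-0.02,1],[1.5,1,130,-0.02,0.6],[1.5,1,146,-0.02,0.6],[1.5,1,147,-0.02,0.6]])

```text
clock: 12.6
position: [0.5508, 0.3412, -0.0008]
ee_rot: [-0.0, 0.774, 0.634, 0.002]
contact_force: [-0.0, -0.6, 0.7]
width: 0.0683
```

Request:
drive_tool(steps=[[0,0,0,0,0],[0,0,0,0,-0.5],[0,0,0,0,-1],[0,0,0,0,-1]])

```text
clock: 13.0
position: [0.5514, 0.3412, 0.0004]
ee_rot: [0.0, 0.774, 0.634, 0.003]
contact_force: [-1.1, -0.1, 1.3]
width: 0.0485
```

Request:
drive_tool(steps=[[0,0,-30,0,-1],[0,0,-70,0,-1],[0,0,-110,0,-1],[0,0,-140,0,-1],[0,0,-140,0,-1]])

```text
clock: 13.5
position: [0.5536, 0.3422, 0.1465]
ee_rot: [0.001, 0.774, 0.634, 0.009]
contact_force: [0.3, 0.0, -1.1]
width: 0.0489
```

```bash
python3 -c "
from h import *
C=cal('wrist');shot('wrist','w14')
for d in manip.masks_of('wrist','plaque0')[:3]: print(d['location'],rect('wrist',d['pixels'],manip.get_state()['position'][2]+.01,C))
plan(523,62.5,145,87.2)"
```

```text
[3.1, 252.6] (array([519.9, 242.3]), 19.7, 6.2, -23.4)
[277.4, 271.0] (array([557. , 341.8]), 76.1, 52.3, -11.6)
shift mm [-278.2   27.8   -5.3] turn rad -0.15 | tcp [550.7 340.7 141.3] yaw 78.6 q [ 0.45  0.44  1.49  0.    1.21 -0.93] w 49.1 t 13.6 F [-0.6 -0.8 -2.1]
```

View pics/w14.png

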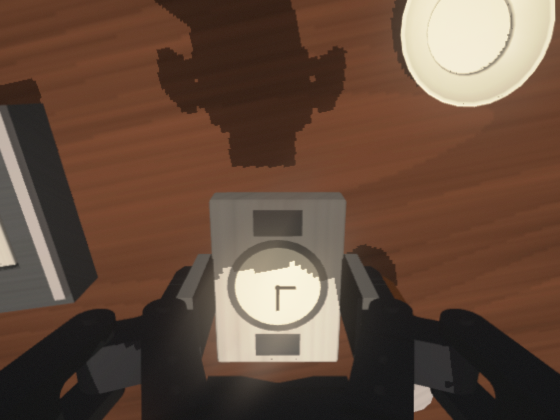

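Request:
drive_tool(steps=[[-47,5,-15,-0.05,-1],[-95,10,-20,-0.1,-1],[-143,14,-20,-0.15,-1],[-191,19,-20,-0.15,-1],[-239,24,-10,-0.15,-1]])

```text
clock: 14.1
position: [0.5262, 0.1, 0.1491]
ee_rot: [0.0, 0.724, 0.69, 0.004]
contact_force: [1.3, -0.1, -0.9]
width: 0.0487
```

```bash
python3 -c "
from h import *
plan(522.5,62.7,75,87.2)"
```

```text
shift mm [-37.8  -2.3  73.9] turn rad 0.001 | tcp [526.2 100.  149.1] yaw 87.3 q [ 0.05  0.27  1.72  0.    1.14 -1.47] w 48.7 t 14.1 F [ 1.3 -0.1 -0.9]
```

Request:
drive_tool(steps=[[-38,-2,30,0,-1],[-38,-2,74,0,-1],[-38,-2,74,0,-1],[-38,-2,74,0,-1]])

```text
clock: 14.5
position: [0.5215, 0.0627, 0.0737]
ee_rot: [-0.001, 0.724, 0.69, 0.002]
contact_force: [0.3, 0.1, -0.7]
width: 0.0484
```

```bash
python3 w.py w15 .085 1
```

```text
case [522.69  31.05  -2.88] -147.31749364173587
wells [[527.4, 123.9], [524.2, 62.0], [521.1, 0.1], [518.0, -61.8]]
[404. 228.] (array([507.4, 108. ]), 53.1, 38.1, -2.1)
[277. 272.] (array([521.5,  62.6]), 72.1, 50.2, -2.3)
[112. 412.] (array([579.7, -10.9]), 8.8, 7.5, 87.4)
shift mm [-1.3  0.2 16. ] turn rad 0.004 | tcp [524.   63.3  76. ] yaw 87.3 q [-0.02  0.34  1.84  0.01  0.95 -1.54] w 48.4 t 14.6 F [-0.3  0.1 -1. ]
```

View pics/w15.png

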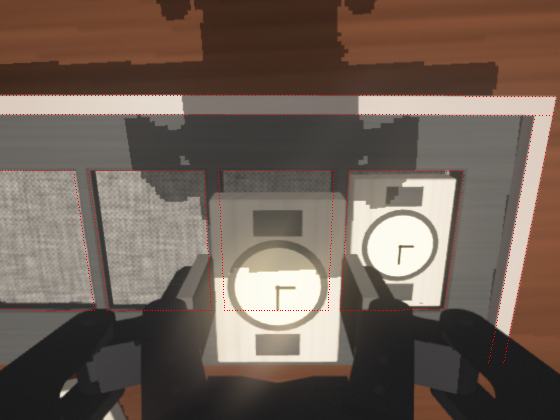

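Request:
drive_tool(steps=[[-0.7,0,15,0,-1],[-0.7,0,25,0,-1],[-0.7,0,29,0,-1],[-0.7,0,33,0,-1],[-0.7,0,33,0,-1]])

```text
clock: 15.1
position: [0.5242, 0.063, 0.043]
ee_rot: [0.001, 0.723, 0.691, 0.005]
contact_force: [-0.6, 0.3, -1.5]
width: 0.0486
```

```bash
python3 w.py w16 .055 1
```

```text
case [522.7   32.06  -2.88] -87.94243010188868
wells [[527.4, 124.9], [524.3, 63.0], [521.1, 1.1], [518.0, -60.8]]
[423. 239.] (array([514.6, 116.7]), 55.9, 46.0, -2.3)
[276. 271.] (array([523.8,  63.2]), 71.4, 49.6, -2.7)
shift mm [  0.3  -0.1 -16.7] turn rad 0.004 | tcp [524.5  62.8  43.3] yaw 87.3 q [-0.02  0.38  1.88  0.01  0.87 -1.54] w 48.5 t 15.2 F [ 0.  -0.8 -1.8]
```

View pics/w16.png

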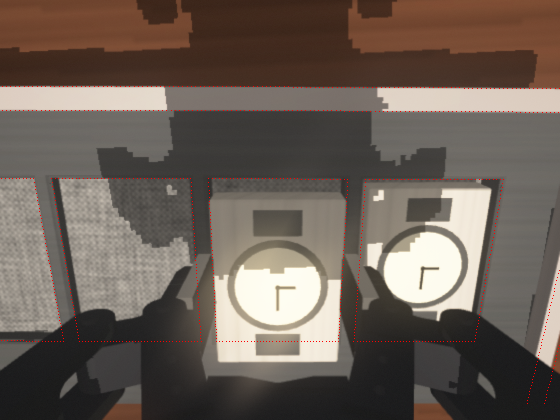

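Request:
drive_tool(steps=[[0,-1.5,1,0,-1],[0,-1.5,3,0,-1],[0,-1.5,5,0,-1],[0,-1.5,5,0,-1]])

```text
clock: 15.6
position: [0.5228, 0.0629, 0.038]
ee_rot: [0.001, 0.723, 0.691, 0.005]
contact_force: [-0.8, -0.2, -1.5]
width: 0.0485
```

Request:
drive_tool(steps=[[0,0,1,0,-1],[0,0,2,0,-1],[0,0,2,0,-1]])

```text
clock: 15.9
position: [0.523, 0.0628, 0.0373]
ee_rot: [0.001, 0.723, 0.691, 0.005]
contact_force: [-2.1, 0.7, 9.3]
width: 0.049
```

Request:
drive_tool(steps=[[0,0,0,0,0.3],[0,0,0,0,0.5],[0,0,-15,0,0.5],[0,0,-45,0,0.5],[0,0,-45,0,0.5]])

```text
clock: 16.4
position: [0.5255, 0.0626, 0.0853]
ee_rot: [0.004, 0.723, 0.69, 0.007]
contact_force: [0.6, -0.1, 0.2]
width: 0.0641
```

```bash
python3 w.py w17 .047 1
```

```text
case [522.76  31.19  -2.84] -161.71555388404968
wells [[527.4, 124.1], [524.3, 62.2], [521.2, 0.2], [518.1, -61.7]]
[391. 216.] (array([523.8, 120.7]), 68.5, 49.5, -2.8)
[276. 223.] (array([523.2,  62.9]), 70.9, 49.4, -2.8)
[106. 408.] (array([628.7, -47.7]), 27.2, 20.9, 87.5)
shift mm [-0.5  1.  22.7] turn rad 0.003 | tcp [523.1  62.6  82.7] yaw 87.3 q [-0.02  0.33  1.84  0.01  0.97 -1.54] w 64.4 t 16.5 F [0.7 0.4 0.4]
```

View pics/w17.png

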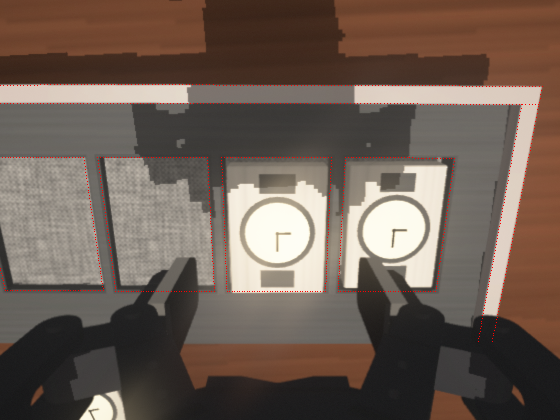

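Plaque lies on the bed of well 1 (at (276,223)), centred. Press.

Request:
drive_tool(steps=[[0,0,0,0,-1],[0,0,10,0,-1],[0,0,20,0,-1],[0,0,30,0,-1],[0,0,34,0,-1]])

```text
clock: 17.0
position: [0.5221, 0.0628, 0.0466]
ee_rot: [0.001, 0.723, 0.69, 0.004]
contact_force: [-0.6, -0.7, 1.2]
width: -0.0
```

Request:
drive_tool(steps=[[0,0,3,0,-1],[0,0,6,0,-1],[0,0,9,0,-1],[0,0,10,0,-1],[0,0,10,0,-1]])

```text
clock: 17.5
position: [0.5223, 0.0628, 0.0389]
ee_rot: [0.001, 0.723, 0.691, 0.004]
contact_force: [-4.9, -0.2, 18.1]
width: 0.0001
```

Request:
drive_tool(steps=[[0,0,3,0,-1],[0,0,5,0,-1],[0,0,5,0,-1]])

```text
clock: 17.8
position: [0.5223, 0.0628, 0.0387]
ee_rot: [0.002, 0.723, 0.691, 0.005]
contact_force: [-9.7, -0.6, 36.8]
width: 0.0002
```

Request:
drive_tool(steps=[[0,0,-45,0,-1],[-20,20,-90,0,0],[-50,50,-110,-0.1,0.5],[-85,85,-110,-0.2,1],[-115,115,-110,-0.2,1]])

```text
clock: 18.3
position: [0.6331, -0.0596, 0.1509]
ee_rot: [0.004, 0.65, 0.76, 0.006]
contact_force: [1.2, 1.7, -0.1]
width: 0.058
```

```bash
python3 -c "
from h import *
plan(661,-78,150,99.6)"
```

```text
shift mm [-22.6  24.7   1.2] turn rad -0.012 | tcp [633.1 -59.6 150.9] yaw 98.9 q [-0.21  0.41  1.5   0.01  1.21 -1.94] w 58.0 t 18.3 F [ 1.2  1.7 -0.1]
```

Request:
drive_tool(steps=[[-23,25,0,0,1],[-23,25,0,0,1],[-23,25,0,0,1]])

```text
clock: 18.6
position: [0.6612, -0.0788, 0.1504]
ee_rot: [0.003, 0.65, 0.76, 0.005]
contact_force: [-0.2, 0.4, 0.0]
width: 0.0851
```

```bash
python3 look.py w18 plaque0 .012; python3 -c "
from h import *
plan(661,-78,2,99.5)"
```

```text
plaque0 0.81 [276. 187.] 5751 (array([665.6, -78.2]), 71.4, 50.1, 11.2)
plaque0 0.68 [523.  42.] 6030 (array([531.5,  75.3]), 58.3, 56.2, 88.9)
shift mm [ -0.8  -1.1 148.7] turn rad -0.009 | tcp [660.2 -77.6 150.7] yaw 99.0 q [-0.23  0.45  1.43  0.01  1.24 -1.95] w 85.4 t 18.7 F [0.8 0.5 0.5]
```

View pics/w18.png

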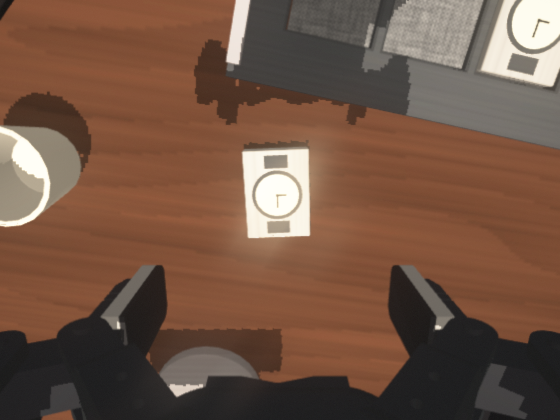

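Request:
drive_tool(steps=[[-1,4,45,-0.03,1],[-1,4,90,-0.03,1],[-1,4,130,-0.03,0.6],[-1,4,146,-0.03,0.6],[-1,4,149,-0.03,0.6]])

```text
clock: 19.2
position: [0.6629, -0.0757, -0.001]
ee_rot: [0.0, 0.638, 0.77, 0.004]
contact_force: [0.6, 0.5, 0.4]
width: 0.068
```

Request:
drive_tool(steps=[[0,0,0,0,0],[0,0,0,0,-0.5],[0,0,0,0,-1],[0,0,0,0,-1]])

```text
clock: 19.6
position: [0.6635, -0.0757, 0.0003]
ee_rot: [0.001, 0.638, 0.77, 0.004]
contact_force: [0.3, 0.5, -0.5]
width: 0.049
```

Request:
drive_tool(steps=[[0,0,-30,0,-1],[0,0,-70,0,-1],[0,0,-110,0,-1],[0,0,-140,0,-1],[0,0,-140,0,-1]])

```text
clock: 20.1
position: [0.6658, -0.0771, 0.1467]
ee_rot: [0.007, 0.638, 0.77, 0.007]
contact_force: [0.5, 0.4, -0.3]
width: 0.0488
```

```bash
python3 -c "
from h import *
C=cal('wrist');shot('wrist','w19')
for d in manip.masks_of('wrist','plaque0')[:3]: print(d['location'],rect('wrist',d['pixels'],manip.get_state()['position'][2]+.01,C))
plan(519.5,1,145,87.2)"
```

```text
[526.9, 42.2] (array([564.3,  -8.9]), 28.1, 26.3, 89.6)
shift mm [ 102.8 -126.    -4.7] turn rad 0.236 | tcp [662.5 -76.5 141.3] yaw 100.7 q [-0.22  0.46  1.44  0.01  1.23 -1.98] w 48.6 t 20.2 F [-0.9  0.8 -2. ]
```

View pics/w19.png

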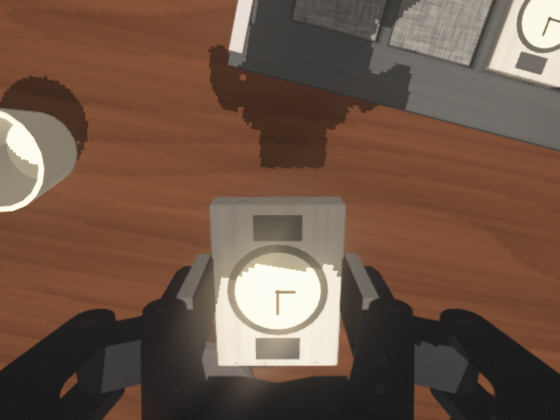

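Request:
drive_tool(steps=[[25,-30,-10,0.08,-1],[50,-61,-12,0.16,-1],[76,-93,-12,0.24,-1],[103,-126,-12,0.24,-1],[103,-126,-12,0.24,-1]])

```text
clock: 20.7
position: [0.511, 0.004, 0.1498]
ee_rot: [-0.003, 0.725, 0.689, 0.002]
contact_force: [-0.3, -0.7, -1.7]
width: 0.0484
```

```bash
python3 -c "
from h import *
plan(518.1,0.9,75,87.2)"
```

```text
shift mm [-3.3  7.4 74.7] turn rad -0.002 | tcp [511.    4.  149.8] yaw 87.1 q [-0.13  0.24  1.77  0.01  1.14 -1.66] w 48.4 t 20.7 F [-0.3 -0.7 -1.7]
```

Request:
drive_tool(steps=[[-3,7,30,0,-1],[-3,7,75,0,-1],[-3,7,75,0,-1],[-3,7,75,0,-1]])

```text
clock: 21.1
position: [0.5169, 0.0012, 0.0737]
ee_rot: [-0.005, 0.725, 0.689, 0.0]
contact_force: [0.8, -0.2, -1.3]
width: 0.0488
```

```bash
python3 w.py w20 .085 2
```

```text
case [522.71  31.9   -2.86] -151.93427172159903
wells [[527.3, 124.8], [524.3, 62.9], [521.2, 0.9], [518.1, -61.0]]
[278. 278.] (array([518.9,   1.1]), 72.3, 49.7, -2.9)
[509. 246.] (array([507.4,  91.4]), 53.1, 39.6, -2.6)
[403. 228.] (array([503.9,  46.1]), 52.8, 37.8, -2.7)
shift mm [ 0.   2.  15.9] turn rad -0.001 | tcp [519.1   0.9  75.9] yaw 87.1 q [-0.14  0.33  1.85  0.01  0.96 -1.66] w 49.0 t 21.2 F [ 0.5 -0.6 -1. ]
```

View pics/w20.png

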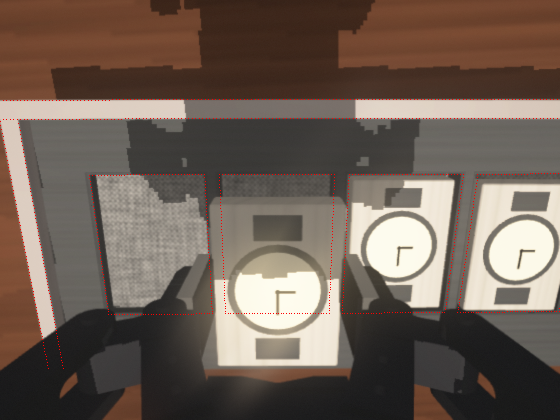

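Request:
drive_tool(steps=[[0,-1.5,15,0,-1],[0,-1.5,25,0,-1],[0,-1.5,30,0,-1],[0,-1.5,33,0,-1],[0,-1.5,34,0,-1]])

```text
clock: 21.7
position: [0.5179, 0.0012, 0.042]
ee_rot: [-0.002, 0.725, 0.689, 0.002]
contact_force: [-0.4, -0.2, -0.8]
width: 0.0488
```

```bash
python3 w.py w21 .055 2
```

```text
case [522.92  35.19  -2.93] -92.87398293267466
wells [[527.7, 128.1], [524.5, 66.2], [521.3, 4.2], [518.2, -57.7]]
[529. 274.] (array([519.4,  95.1]), 68.0, 26.3, 8.9)
[276. 275.] (array([519.1,   1. ]), 71.1, 49.3, -3.0)
[428. 242.] (array([509.2,  54.8]), 53.6, 46.4, -2.4)
shift mm [  3.3   3.3 -17.9] turn rad 0.0 | tcp [517.9   1.2  42.1] yaw 87.1 q [-0.14  0.37  1.9   0.01  0.87 -1.66] w 49.2 t 21.8 F [ 0.6  0.4 -0.3]
```

View pics/w21.png

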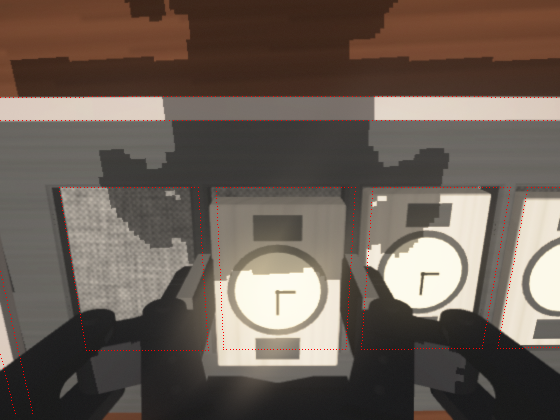

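Request:
drive_tool(steps=[[0,0,2,0,-1],[0,0,4,0,-1],[0,0,6,0,-1],[0,0,6,0,-1]])

```text
clock: 22.2
position: [0.5181, 0.0012, 0.0374]
ee_rot: [-0.002, 0.725, 0.689, 0.003]
contact_force: [-2.8, 0.2, 8.9]
width: 0.049
```

Request:
drive_tool(steps=[[0,0,0,0,0.3],[0,0,0,0,0.5],[0,0,-15,0,0.5],[0,0,-45,0,0.5],[0,0,-45,0,0.5]])

```text
clock: 22.7
position: [0.5209, 0.0005, 0.0853]
ee_rot: [0.001, 0.725, 0.689, 0.005]
contact_force: [0.6, -0.0, -0.6]
width: 0.0639
```

```bash
python3 w.py w22 .047 2
```

```text
case [522.75  31.86  -2.88] -168.452432679804
wells [[527.4, 124.7], [524.3, 62.8], [521.2, 0.9], [518.1, -61.0]]
[503. 229.] (array([524.9, 117.7]), 68.1, 51.2, -2.9)
[393. 217.] (array([519.9,  58.4]), 68.0, 49.2, -2.8)
[276. 226.] (array([519.9,   1.2]), 71.2, 50.0, -3.3)
shift mm [ 0.1  2.7 22.7] turn rad -0.0 | tcp [518.4   0.8  82.7] yaw 87.1 q [-0.14  0.32  1.85  0.01  0.97 -1.66] w 63.7 t 22.8 F [ 0.5 -0.5  0. ]
```

View pics/w22.png

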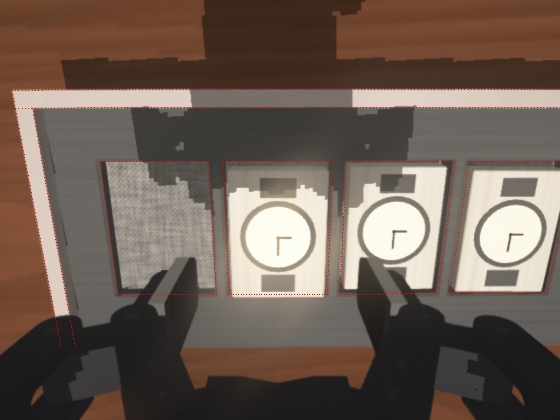

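Plaque on bed of well 2 at (276,226). Press, shifting 2 mm in tool y to its centre.

Request:
drive_tool(steps=[[0,2,0,0,-1],[0,2,10,0,-1],[0,2,20,0,-1],[0,2,30,0,-1],[0,2,34,0,-1]])

```text
clock: 23.3
position: [0.519, 0.0011, 0.0467]
ee_rot: [-0.003, 0.725, 0.689, 0.002]
contact_force: [-2.9, 0.2, 5.3]
width: -0.0004
```

Request:
drive_tool(steps=[[0,0,3,0,-1],[0,0,6,0,-1],[0,0,9,0,-1],[0,0,10,0,-1],[0,0,10,0,-1]])

```text
clock: 23.8
position: [0.5191, 0.0011, 0.0388]
ee_rot: [-0.003, 0.725, 0.689, 0.002]
contact_force: [-5.7, 0.6, 18.7]
width: -0.0003
```

Request:
drive_tool(steps=[[0,0,3,0,-1],[0,0,5,0,-1],[0,0,5,0,-1]])

```text
clock: 24.1
position: [0.5191, 0.0011, 0.0387]
ee_rot: [-0.002, 0.724, 0.689, 0.002]
contact_force: [-10.2, -0.2, 38.6]
width: 0.0004
```

Request:
drive_tool(steps=[[0,0,-40,0,-1],[0,0,-80,0,-1],[0,-20,-120,0,-1],[0,-20,-120,0,-1]])

```text
clock: 24.5
position: [0.5006, 0.0012, 0.1637]
ee_rot: [0.002, 0.724, 0.689, 0.005]
contact_force: [1.6, 0.0, 0.1]
width: -0.0002
```

```bash
python3 -c "
from h import *
shot('wrist','w23');im=shot('top','t23');shot('scene','s23')
for nm,z in(('plaque0',.012),('lid',.008)):
  for d in manip.masks_of('top',nm): print(nm,round(d['conf'],2),np.round(d['location']),rect('top',d['pixels'],z))
"
```

```text
plaque0 0.74 [202. 269.] (array([310.2, 240.4]), 69.2, 53.2, -11.5)
plaque0 0.72 [168. 297.] (array([221.6, 336.4]), 73.1, 51.8, 16.2)
plaque0 0.67 [269. 203.] (array([506. ,  49.3]), 34.8, 15.6, 0.9)
plaque0 0.61 [241. 193.] (array([530.4, 127.7]), 72.8, 51.5, -2.7)
lid 0.69 [403. 223.] (array([ 462.5, -386.7]), 279.3, 123.4, 54.4)
```

View pics/w23.png

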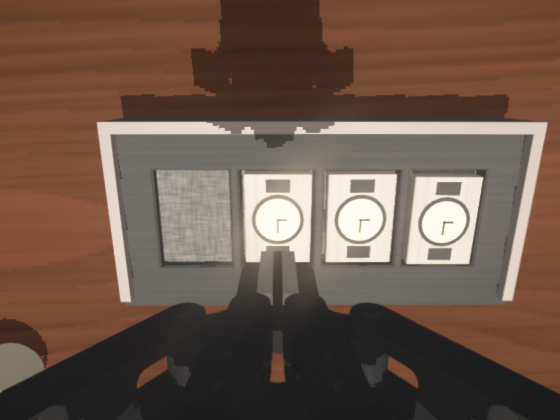

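View pics/t23.png

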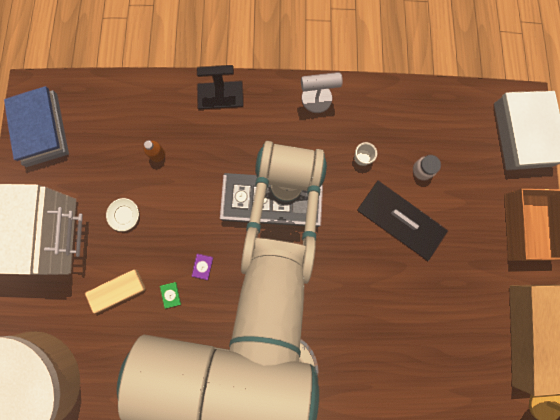

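View pics/s23.png

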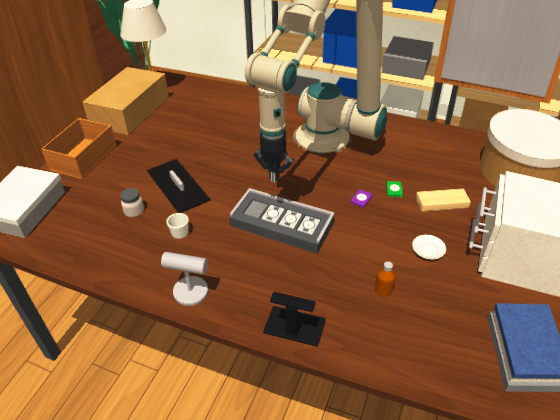

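Request:
drive_tool(steps=[[-40,0,-15,0.14,0],[-85,0,-30,0.28,0.5],[-130,-5,-35,0.43,1],[-175,-5,-35,0.58,1],[-220,-10,-35,0.73,1]])

```text
clock: 25.25
position: [0.4774, -0.2197, 0.1892]
ee_rot: [-0.004, 0.924, 0.382, -0.0]
contact_force: [0.6, 0.2, 0.0]
width: 0.0723
```

Request:
drive_tool(steps=[[0,0,0,0.14,1],[0,0,0,0.29,1],[0,0,0,0.43,1],[0,0,0,0.58,1],[0,0,0,0.73,1]])

```text
clock: 25.75
position: [0.477, -0.2196, 0.1871]
ee_rot: [-0.005, 1.0, 0.024, -0.003]
contact_force: [0.8, -0.1, 0.4]
width: 0.0856
```

```bash
python3 -c "
from h import *
plan(462.5,-386,150,-35.2)"
```

```text
shift mm [-22.3 165.8  35.6] turn rad 0.663 | tcp [ 477.  -219.6  187.1] yaw 2.8 q [-0.57  0.24  1.67  0.01  1.24 -0.62] w 85.6 t 25.75 F [ 0.8 -0.1  0.4]
```

Request:
drive_tool(steps=[[-4,40,5,0.14,1],[-8,80,10,0.28,1],[-14,120,15,0.43,1],[-22,166,20,0.56,1],[-22,166,20,0.66,1]])

```text
clock: 26.25
position: [0.4618, -0.3919, 0.1622]
ee_rot: [-0.003, 0.952, -0.305, -0.006]
contact_force: [-0.4, 0.8, 0.7]
width: 0.0856
```

Request:
drive_tool(steps=[[0,0,0,0,1],[0,0,0,0,1]])

```text
clock: 26.45
position: [0.4612, -0.3918, 0.16]
ee_rot: [-0.004, 0.952, -0.305, -0.007]
contact_force: [0.2, -0.1, 0.4]
width: 0.0855
```

```bash
python3 look.py w24 lid .008;python3 -c "
from h import *
plan(462.5,-386,150,-35.2)"
```

```text
shift mm [-2.1 -4.5 11.3] turn rad -0.004 | tcp [ 461.7 -391.   161.3] yaw -35.4 q [-0.82  0.37  1.54 -0.    1.25 -0.2 ] w 85.1 t 26.55 F [-0.4  1.  -1.1]
```

View pics/w24.png

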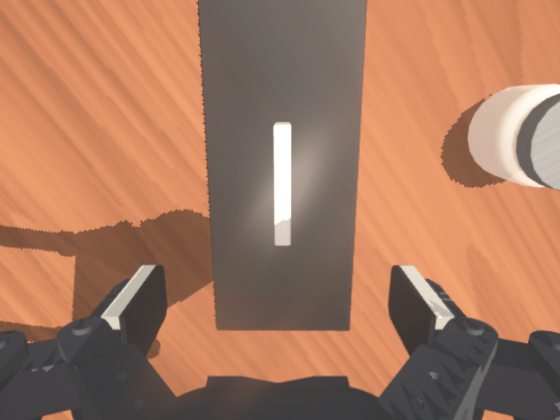

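```bash
python3 -c "
from h import *
C=cal('wrist')
P=unproj('wrist',[(275,123),(291,123),(275,245),(291,245)],.038,C)*1000
print(np.round(P,1), np.linalg.norm(P[0]-P[2]),P.mean(0)); d=P[0]-P[2]+P[1]-P[3]
print(np.degrees(np.arctan2(d[1],d[0])))
P=unproj('wrist',[(216,330),(351,330),(208,170),(359,170)],.008,C)*1000
print(np.round(P,1));L=(P[0]+P[1]-P[2]-P[3]);print(np.degrees(np.arctan2(L[1],L[0])))
c=P[:2].mean(0); print('centre from end', c-L/np.linalg.norm(L)*139)
plan(*(P.mean(0)[:2]),45,-35.2)
"
```

```text
[[ 490.9 -346.3   38. ]
 [ 499.9 -352.7   38. ]
 [ 438.3 -419.8   38. ]
 [ 448.2 -426.7   38. ]] 90.31603981021898 [ 469.32271267 -386.38548774   38.        ]
54.77433827129563
[[ 339.2 -465.7    8. ]
 [ 439.  -535.3    8. ]
 [ 424.4 -346.4    8. ]
 [ 522.3 -415.8    8. ]]
-125.203108085108
centre from end [ 469.25061911 -386.90439884    8.        ]
shift mm [  5.7  58.5 116.1] turn rad -0.004 | tcp [ 461.7 -391.   161.3] yaw -35.4 q [-0.82  0.37  1.54 -0.    1.25 -0.2 ] w 85.1 t 26.55 F [-0.4  1.  -1.1]
```

Request:
drive_tool(steps=[[3,-8,40,0,0.5],[3,-8,85,0,0],[3,-8,110,0,0],[3,-8,110,0,0]], squeeze=60)

```text
clock: 26.95
position: [0.4657, -0.3815, 0.0477]
ee_rot: [-0.006, 0.953, -0.303, -0.01]
contact_force: [-0.6, 0.9, -0.4]
width: 0.0425
```

```bash
python3 -c "
from h import *
shot('wrist','w25')
plan(469,-386.5,24,-35.2)"
```

```text
shift mm [ 3.9  1.7 26. ] turn rad -0.002 | tcp [ 467.1 -383.2   50.1] yaw -35.3 q [-0.8   0.48  1.68 -0.    1.01 -0.19] w 42.4 t 27.0 F [ 0.4 -0.3  0.8]
```

View pics/w25.png

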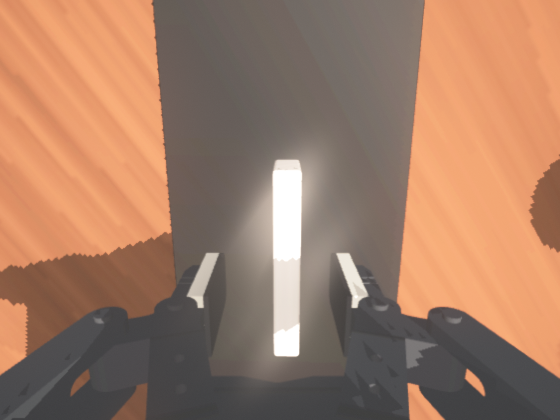

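```bash
python3 -c "
from h import *
C=cal('wrist')
P=unproj('wrist',[(273,170),(301,170),(274,355),(299,355)],.038,C)*1000
print(np.round(P,1), np.linalg.norm(P[0]-P[2]),P.mean(0))
c=P.mean(0); plan(c[0],c[1],24,-35.2)
"
```

```text
[[ 490.3 -349.2   38. ]
 [ 499.7 -355.8   38. ]
 [ 438.3 -422.7   38. ]
 [ 448.2 -429.6   38. ]] 90.07393939632624 [ 469.12495142 -389.32806838   38.        ]
shift mm [ 5.6  3.9 26. ] turn rad -0.002 | tcp [ 467.1 -383.2   50.1] yaw -35.3 q [-0.8   0.48  1.68 -0.    1.01 -0.19] w 42.4 t 27.0 F [ 0.4 -0.3  0.8]
```

Request:
drive_tool(steps=[[4,2,10,0,0],[4,2,26,0,0],[4,2,26,0,0]])

```text
clock: 27.3
position: [0.469, -0.3867, 0.0238]
ee_rot: [-0.005, 0.953, -0.303, -0.008]
contact_force: [-0.1, 0.5, 1.4]
width: 0.0428
```

Request:
drive_tool(steps=[[0,0,0,0,-0.4],[0,0,0,0,-0.7],[0,0,0,0,-1],[0,0,0,0,-1],[0,0,0,0,-1]])

```text
clock: 27.8
position: [0.4683, -0.3864, 0.0253]
ee_rot: [-0.004, 0.953, -0.303, -0.009]
contact_force: [-4.1, 1.4, 6.0]
width: 0.0102
```

```bash
python3 -c "
from h import *
C=cal('wrist');shot('wrist','w26')
plan(469,-386.5,24,-35.2)
"
```

```text
shift mm [ 0.7 -0.3  1.3] turn rad -0.001 | tcp [ 468.3 -386.3   25.3] yaw -35.3 q [-0.8   0.51  1.69 -0.    0.96 -0.19] w 10.2 t 27.85 F [-3.1  2.7  5.2]
```

View pics/w26.png

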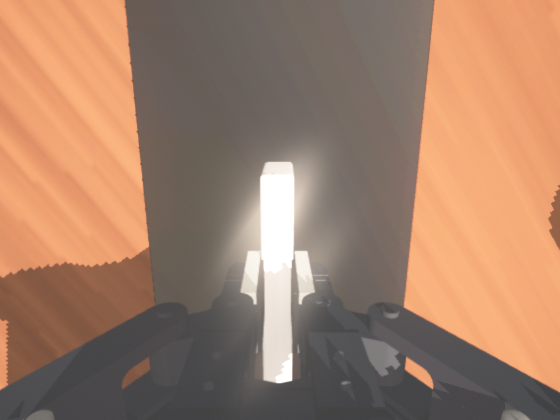

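Request:
drive_tool(steps=[[0,0,-15,0,-1],[0,0,-40,0,-1],[0,0,-70,0,-1],[0,0,-100,0,-1],[0,0,-125,0,-1]])

```text
clock: 28.35
position: [0.4699, -0.3879, 0.1512]
ee_rot: [-0.005, 0.953, -0.303, -0.009]
contact_force: [0.6, 0.7, -7.1]
width: 0.01
```

```bash
python3 -c "
from h import *
C=cal('wrist');shot('wrist','w27');shot('scene','s27')
plan(520.7,31.7,150,-2.8)
"
```

```text
shift mm [-203.4 -372.4    6.8] turn rad -0.567 | tcp [ 471.8 -389.9  153.7] yaw -35.3 q [-0.8   0.39  1.53 -0.    1.23 -0.19] w 9.9 t 28.45 F [ 0.5 -1.8 -6.7]
```

View pics/w27.png

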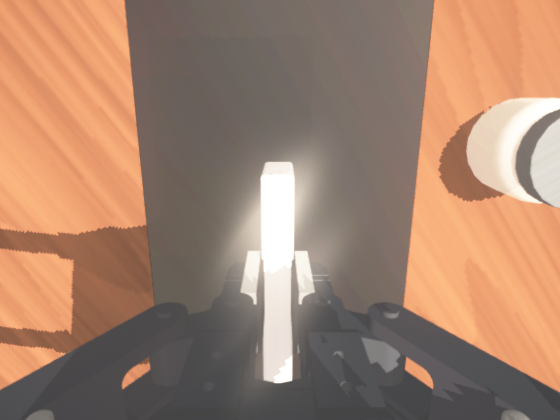

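View pics/s27.png

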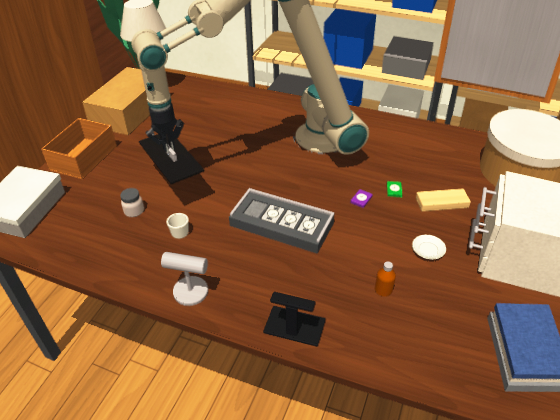

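Request:
drive_tool(steps=[[-20,-37,-5,-0.06,-1],[-41,-74,-5,-0.12,-1],[-61,-112,-5,-0.18,-1],[-81,-149,-5,-0.24,-1],[-102,-186,-5,-0.29,-1]])

```text
clock: 28.95
position: [0.4948, -0.1769, 0.1581]
ee_rot: [-0.004, 0.987, -0.161, -0.006]
contact_force: [1.4, -0.4, -8.0]
width: 0.0101
```

```bash
python3 -c "
from h import *
plan(520.7,31.7,150,-2.8)
"
```

```text
shift mm [ -41.7 -206.     9.9] turn rad -0.275 | tcp [ 494.8 -176.9  158.1] yaw -18.5 q [-0.48  0.26  1.72  0.    1.18 -0.16] w 10.1 t 28.95 F [ 1.4 -0.4 -8. ]
```

Request:
drive_tool(steps=[[-7,-41,3,-0.06,-1],[-14,-82,5,-0.12,-1],[-21,-124,8,-0.18,-1],[-28,-165,10,-0.24,-1],[-33,-206,10,-0.28,-1]])

```text
clock: 29.45
position: [0.5268, 0.0309, 0.1473]
ee_rot: [-0.005, 1.0, -0.021, -0.008]
contact_force: [1.3, 0.2, -7.1]
width: 0.0103
```

Request:
drive_tool(steps=[[0,0,0,0,-1],[0,0,0,0,-1]])

```text
clock: 29.65
position: [0.525, 0.0321, 0.1451]
ee_rot: [-0.005, 1.0, -0.019, -0.011]
contact_force: [0.2, -1.0, -6.3]
width: 0.0102
```

```bash
python3 -c "
from h import *
shot('wrist','w28');shot('top','t28');shot('scene','s28')
plan(528,31.7,150,-2.8)
"
```

```text
shift mm [ 1.7 -1.9 -3.7] turn rad 0.006 | tcp [526.1  30.  146.3] yaw -2.4 q [-0.08  0.28  1.73  0.01  1.16 -0.04] w 9.9 t 29.8 F [ 0.2 -0.9 -6.9]
```

View pics/w28.png

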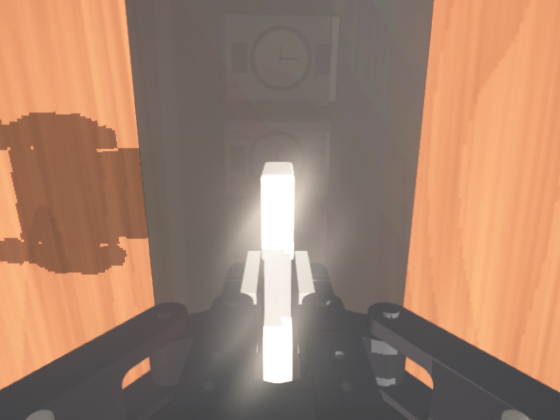

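View pics/t28.png

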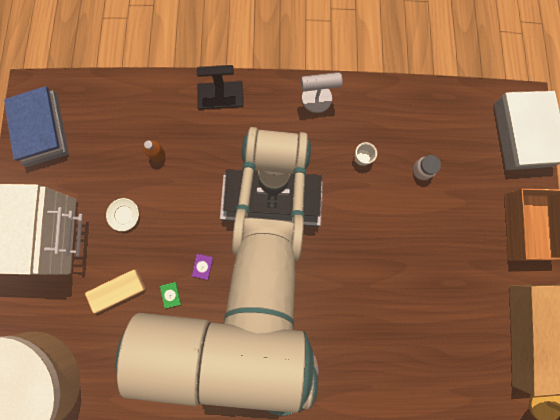

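View pics/s28.png

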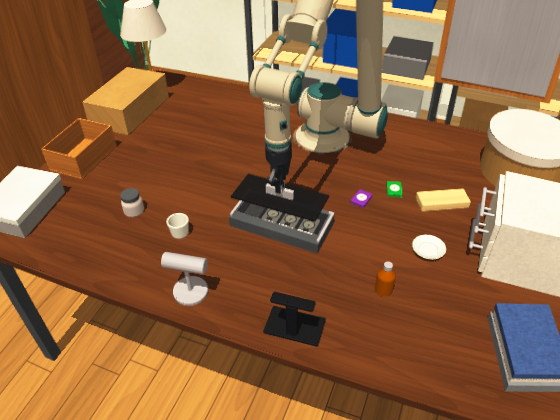

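```bash
python3 -c "
from h import *
im=cv2.imread('pics/w28.png')
cv2.imwrite('pics/w28c.png',cv2.resize(im[140:400,180:380],None,fx=3,fy=3))
C=cal('wrist')
s,p,R=tool();z=p[2]+.014
P=unproj('wrist',[(261,176),(294,176),(264,381),(291,381)],z,C)*1000
print(np.round(P,1)); c=P.mean(0); print(np.linalg.norm(P[0]-P[2]), 'tool frame',R.T@(c-p*1000))
P=unproj('wrist',[(127,0),(433,0),(153,300),(405,300)],p[2]-.016,C)*1000
print(np.round(P,1)); print('lid edges tool frame',np.round((P-p*1000)@R,1))
"
```

```text
[[523.9  73.2 160.3]
 [535.3  72.7 160.3]
 [520.4 -11.8 160.3]
 [531.5 -12.1 160.3]]
85.0281991972395 tool frame [  1.37728926  -0.74169289 -14.0214919 ]
[[474.  138.1 130.3]
 [590.6 132.5 130.3]
 [467.3   9.8 130.3]
 [585.9   5.9 130.3]]
lid edges tool frame [[ -56.4 -105.6   18. ]
 [  60.4 -105.1   15.9]
 [ -57.6   22.8   16.9]
 [  61.    21.6   14.7]]
```

View pics/w28c.png

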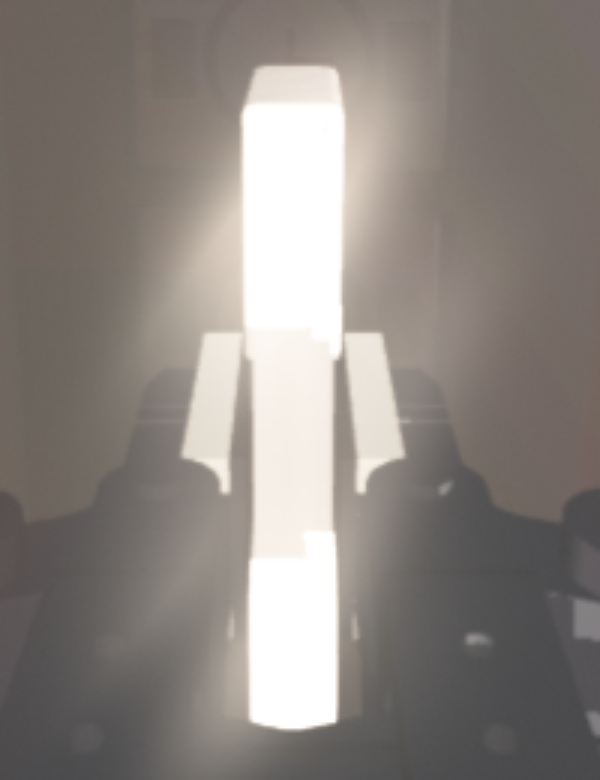

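Request:
drive_tool(steps=[[0,-2,15,0.008,-1],[0,-2,30,0.008,-1],[0,-2,45,0.008,-1],[0,-2,58,0.008,-1],[0,-2,58,0.008,-1]])

```text
clock: 30.3
position: [0.5234, 0.0313, 0.0865]
ee_rot: [-0.005, 1.0, -0.026, -0.011]
contact_force: [-1.1, -0.1, -7.2]
width: 0.0102
```

```bash
python3 -c "
from h import *
shot('wrist','w29');im=shot('top','t29');shot('scene','s29')
cv2.imwrite('pics/t29c.png',cv2.resize(im[150:250,200:350],None,fx=5,fy=5,interpolation=2))
im=cv2.imread('pics/s29.png');cv2.imwrite('pics/s29c.png',cv2.resize(im[150:260,200:350],None,fx=5,fy=5,interpolation=2))
plan(526,32,70,-2.85)
"
```

```text
shift mm [ 0.5 -0.2 18.9] turn rad -0.002 | tcp [525.8  31.7  88.9] yaw -3.0 q [-0.08  0.33  1.81  0.01  1.02 -0.03] w 10.3 t 30.45 F [ 2.  -0.2 -7. ]
```

View pics/w29.png

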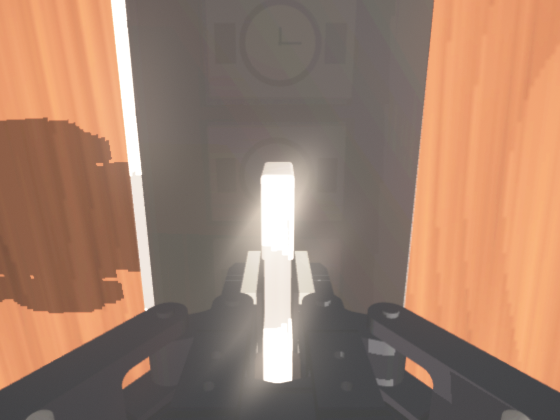

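View pics/t29c.png

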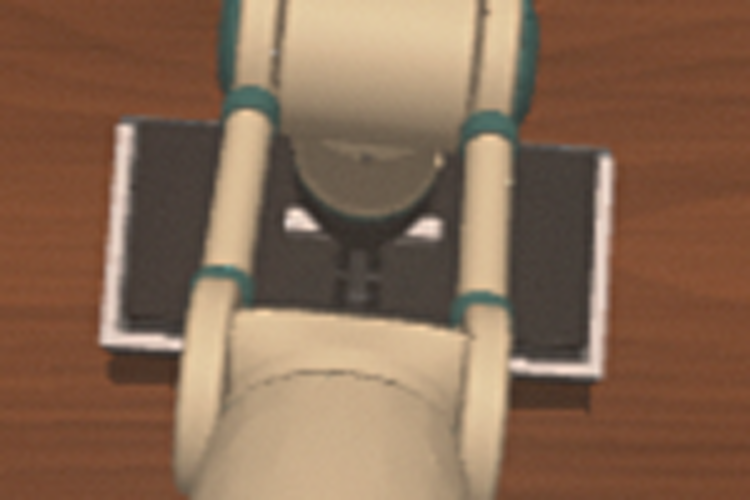

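View pics/s29c.png

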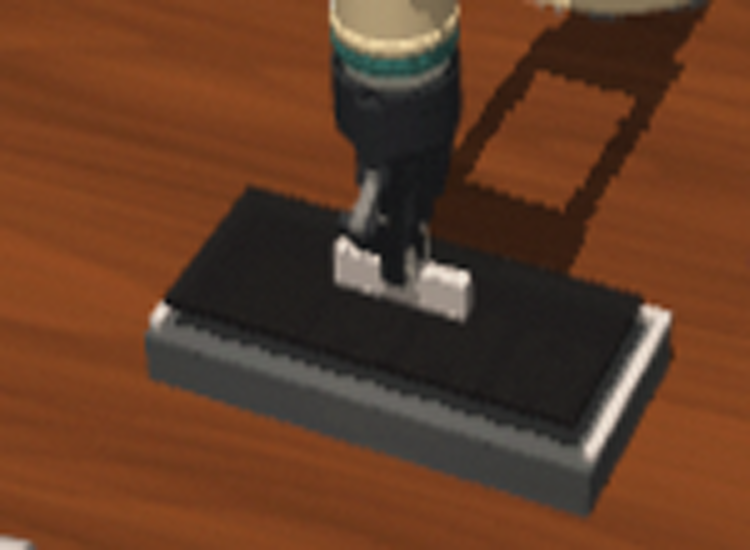

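```bash
python3 -c "
from h import *
im=cv2.imread('pics/w29.png')
for r in (20,80,250): print(r, im[r,105:165].astype(int).sum(1).tolist())
C=cal('wrist');s,p,R=tool()
"
```

```text
20 [533, 529, 529, 528, 529, 531, 536, 602, 761, 765, 765, 765, 765, 765, 765, 765, 765, 765, 765, 765, 765, 686, 375, 325, 327, 323, 324, 326, 321, 326, 323, 322, 321, 316, 315, 314, 314, 313, 312, 314, 313, 314, 313, 310, 314, 312, 310, 311, 311, 310, 313, 310, 306, 306, 307, 308, 309, 302, 306, 306]
80 [524, 523, 520, 517, 517, 525, 534, 543, 550, 553, 551, 548, 545, 565, 708, 765, 765, 765, 765, 765, 765, 765, 765, 765, 765, 765, 765, 682, 401, 370, 360, 356, 355, 356, 354, 354, 354, 350, 345, 347, 347, 345, 346, 342, 344, 343, 340, 340, 337, 337, 337, 335, 330, 335, 335, 332, 329, 331, 328, 325]
250 [321, 319, 321, 321, 318, 315, 312, 312, 311, 312, 317, 320, 324, 328, 324, 325, 323, 323, 323, 323, 322, 324, 323, 321, 324, 323, 319, 316, 315, 313, 309, 314, 369, 561, 690, 699, 697, 699, 699, 699, 699, 699, 697, 662, 411, 311, 307, 307, 307, 306, 305, 304, 305, 303, 295, 294, 296, 296, 296, 294]
```

```bash
python3 -c "
from h import *
C=cal('wrist');s,p,R=tool()
P=unproj('wrist',[(112,20),(118.5,80),(137.5,250)],.048,C)*1000
print('lip outer world',np.round(P,1),'tool x',np.round(((P-p*1000)@R)[:,0],1))
zt=p[2]-.016
for z in (zt,zt-.008):
  Q=unproj('wrist',[(126.5,20),(132.5,80),(148.7,250)],z,C)*1000
  print('lid edge tool x',np.round(((Q-p*1000)@R)[:,0],1))
  Q=unproj('wrist',[(434,20),(427,80),(411,250)],z,C)*1000
  print('lid back edge tool x',np.round(((Q-p*1000)@R)[:,0],1))
plan(526,32,70,-2.85)
"
```

```text
lip outer world [[457.5 138.9  48. ]
 [456.3 113.2  48. ]
 [452.4  28.   48. ]] tool x [-73.  -72.9 -72.4]
lid edge tool x [-57.3 -57.1 -57.3]
lid back edge tool x [61.5 61.  61.4]
lid edge tool x [-60.2 -60.1 -60.2]
lid back edge tool x [64.5 64.1 64.5]
shift mm [ 0.5 -0.2 18.9] turn rad -0.002 | tcp [525.8  31.7  88.9] yaw -3.0 q [-0.08  0.33  1.81  0.01  1.02 -0.03] w 10.3 t 30.45 F [ 2.  -0.2 -7. ]
```

Request:
drive_tool(steps=[[0,0,6,0,-1],[0,0,12,0,-1],[0,0,18,0,-1],[0,0,19,0,-1],[0,0,19,0,-1]], squeeze=35)

```text
clock: 30.95
position: [0.5251, 0.032, 0.0695]
ee_rot: [-0.005, 1.0, -0.026, -0.009]
contact_force: [-0.4, -0.8, -7.0]
width: 0.0102
```

Request:
drive_tool(steps=[[0,0,0,0,-1],[0,0,0,0,-1]])

```text
clock: 31.15
position: [0.5253, 0.032, 0.0696]
ee_rot: [-0.005, 1.0, -0.026, -0.009]
contact_force: [0.6, -0.2, -6.6]
width: 0.0098
```

Request:
drive_tool(steps=[[-2,0,0,0,-1],[-4,0,0,0,-1],[-6,0,0,0,-1],[-8,0,0,0,-1],[-8,0,0,0,-1]])

```text
clock: 31.65
position: [0.5174, 0.0325, 0.0699]
ee_rot: [-0.005, 1.0, -0.026, -0.008]
contact_force: [0.5, -0.0, -6.5]
width: 0.0099
```

Request:
drive_tool(steps=[[-1,0,0,0,-1],[-2,0,0,0,-1],[-3,0,0,0,-1],[-3,0,0,0,-1]])

```text
clock: 32.05
position: [0.517, 0.0325, 0.0707]
ee_rot: [-0.005, 1.0, -0.026, -0.006]
contact_force: [5.3, 0.9, -7.3]
width: 0.0103
```

Request:
drive_tool(steps=[[-3,0,0,0,-1],[-5,0,0,0,-1],[-6,0,0,0,-1],[-6,0,0,0,-1]])

```text
clock: 32.45
position: [0.5164, 0.0325, 0.0721]
ee_rot: [-0.005, 1.0, -0.026, 0.0]
contact_force: [8.6, 0.1, -8.7]
width: 0.0101
```

```bash
python3 -c "
from h import *
im=shot('wrist','w30');im=shot('scene','s30');cv2.imwrite('pics/s30c.png',cv2.resize(im[150:260,200:350],None,fx=5,fy=5,interpolation=2))
plan(526,32,70,-2.85)
"
```

```text
shift mm [9.6 0.  2.1] turn rad -0.002 | tcp [516.4  32.5  72.1] yaw -3.0 q [-0.08  0.33  1.86  0.01  0.95 -0.03] w 10.0 t 32.55 F [ 9.1  0.9 -8.5]
```

View pics/s30c.png

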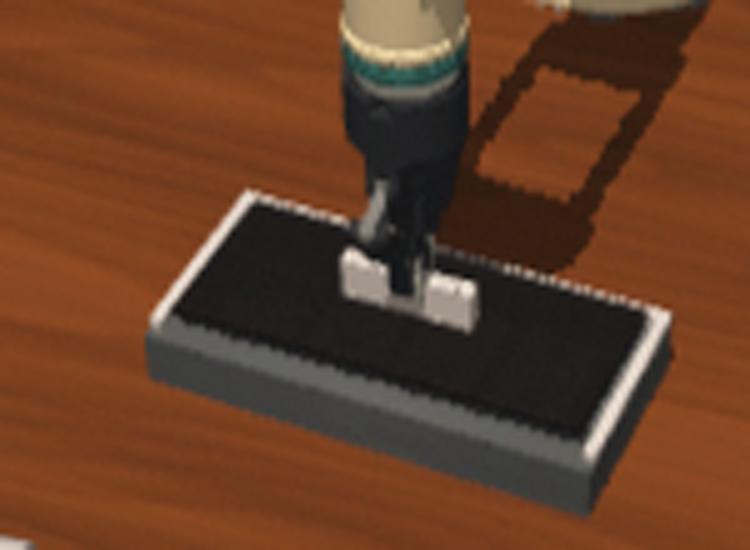

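View pics/w30.png

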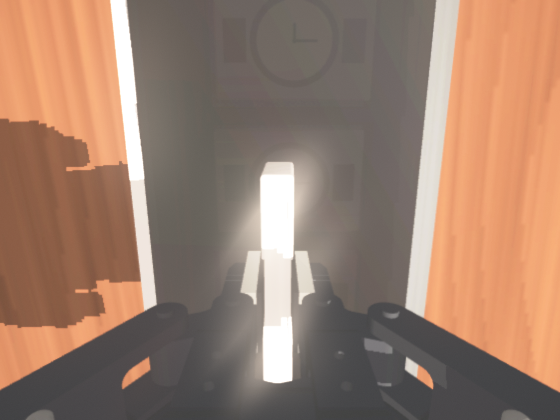

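Request:
drive_tool(steps=[[0,0,2,0,-1],[0,0,3,0,-1],[0,0,3,0,-1]], squeeze=20)

```text
clock: 32.85
position: [0.517, 0.0324, 0.0693]
ee_rot: [-0.004, 1.0, -0.026, 0.001]
contact_force: [4.4, 0.8, -4.8]
width: 0.0097
```

Request:
drive_tool(steps=[[-3,0,1,0,-1],[-5,0,1,0,-1],[-6,0,1,0,-1],[-6,0,1,0,-1]])

```text
clock: 33.25
position: [0.5166, 0.0324, 0.0703]
ee_rot: [-0.004, 1.0, -0.026, 0.007]
contact_force: [10.3, 1.0, -4.3]
width: 0.0099
```

Request:
drive_tool(steps=[[-4,0,1,0,-1],[-8,0,1,0,-1],[-8,0,1,0,-1],[-8,0,1,0,-1]])

```text
clock: 33.65
position: [0.516, 0.0324, 0.0716]
ee_rot: [-0.004, 1.0, -0.026, 0.015]
contact_force: [12.2, -0.2, -4.3]
width: 0.0105
```

Request:
drive_tool(steps=[[-4,0,3,0,-1],[-6,0,6,0,-1],[-6,0,8,0,-1],[-6,0,8,0,-1]])

```text
clock: 34.05
position: [0.5169, 0.0325, 0.067]
ee_rot: [-0.004, 0.999, -0.026, 0.022]
contact_force: [9.4, 0.6, 7.2]
width: 0.01
```

Request:
drive_tool(steps=[[-5,0,3,0,-1],[-9,0,4,0,-1],[-10,0,4,0,-1],[-10,0,4,0,-1]])

```text
clock: 34.45
position: [0.5168, 0.0325, 0.0674]
ee_rot: [-0.004, 0.999, -0.027, 0.032]
contact_force: [12.0, -0.1, 6.5]
width: 0.0104
```

Request:
drive_tool(steps=[[-6,0,2,0,-1],[-10,0,3,0,-1],[-10,0,3,0,-1]])

```text
clock: 34.75
position: [0.5164, 0.0325, 0.0685]
ee_rot: [-0.003, 0.999, -0.027, 0.043]
contact_force: [12.9, 0.5, 6.4]
width: 0.01
```

```bash
python3 -c "
from h import *
im=shot('wrist','w31');im=shot('scene','s31');cv2.imwrite('pics/s31c.png',cv2.resize(im[150:260,200:350],None,fx=5,fy=5,interpolation=2))
s,p,R=tool();print(p*1000,'tilt',np.degrees(np.arcsin(R[0,2])),s['contact_force'],s['moment'],s['width'],s['clock'])
"
```

```text
[516.37203067  32.4954109   68.48379354] tilt 4.892762641818441 [12.81986243  1.07066459  6.76140589] [ 0.04007175 -1.56505364  0.10789056] 0.010115953645708841 34.85
```

View pics/s31c.png

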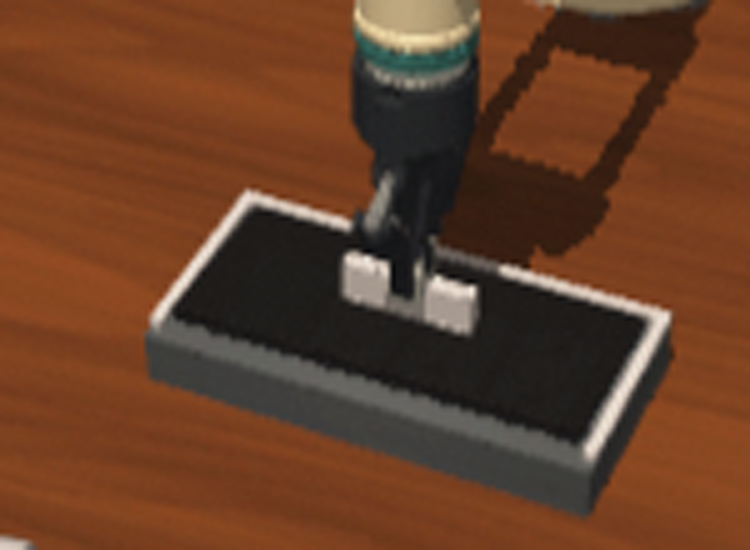

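View pics/w31.png

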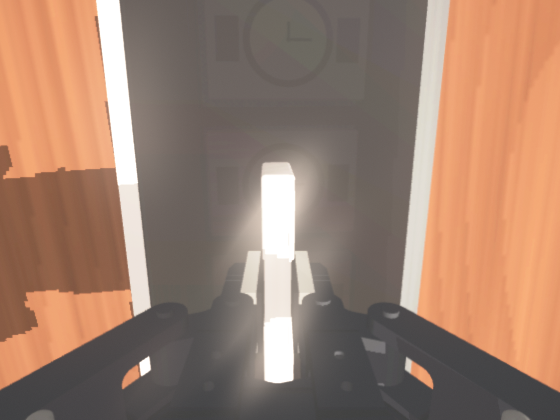

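Request:
drive_tool(steps=[[-6,0,2,0,-1],[-11,0,2,0,-1],[-11,0,2,0,-1]])

```text
clock: 35.15
position: [0.5156, 0.0325, 0.0705]
ee_rot: [-0.003, 0.998, -0.027, 0.054]
contact_force: [13.7, 1.6, 4.1]
width: 0.0103
```

Request:
drive_tool(steps=[[-6,0,1,0,-1],[-11,0,1,0,-1],[-11,0,1,0,-1]])

```text
clock: 35.45
position: [0.5145, 0.0326, 0.0728]
ee_rot: [-0.003, 0.998, -0.027, 0.065]
contact_force: [14.0, 0.5, -2.0]
width: 0.01
```

Request:
drive_tool(steps=[[-6,0,1,0,-1],[-11,0,1,0,-1],[-11,0,1,0,-1]])

```text
clock: 35.75
position: [0.5136, 0.0326, 0.0747]
ee_rot: [-0.003, 0.997, -0.027, 0.075]
contact_force: [15.0, 1.3, -3.7]
width: 0.0105
```

Request:
drive_tool(steps=[[-6,0,2,0,-1],[-11,0,2,0,-1],[-11,0,2,0,-1]])

```text
clock: 36.05
position: [0.5132, 0.0326, 0.0757]
ee_rot: [-0.002, 0.996, -0.028, 0.086]
contact_force: [15.7, 1.7, -1.1]
width: 0.0105
```

Request:
drive_tool(steps=[[-6,0,2,0,-1],[-11,0,2,0,-1],[-11,0,2,0,-1]])

```text
clock: 36.35
position: [0.5126, 0.0326, 0.0766]
ee_rot: [-0.002, 0.995, -0.028, 0.097]
contact_force: [14.7, 0.7, -1.0]
width: 0.0102
```

Request:
drive_tool(steps=[[-6,0,1,0,-1],[-11,0,1,0,-1],[-11,0,1,0,-1]])

```text
clock: 36.65
position: [0.5117, 0.0327, 0.0782]
ee_rot: [-0.002, 0.994, -0.028, 0.108]
contact_force: [15.3, 2.0, -3.5]
width: 0.0102
```

Request:
drive_tool(steps=[[-6,0,1,0,-1],[-11,0,1,0,-1],[-11,0,1,0,-1]])

```text
clock: 36.95
position: [0.5109, 0.0327, 0.0796]
ee_rot: [-0.001, 0.993, -0.028, 0.119]
contact_force: [15.3, 1.3, -3.1]
width: 0.0104
```

```bash
cat > st.py <<'E'
import sys
from h import *
f=sys.argv[1]
im=shot('wrist','w'+f);im=shot('scene','s'+f);cv2.imwrite('pics/s'+f+'c.png',cv2.resize(im[140:260,190:350],None,fx=5,fy=5,interpolation=2))
s,p,R=tool();th=np.arcsin(R[0,2]);print(np.round(p*1000,1),'tilt',round(np.degrees(th),2),np.round(s['contact_force'],1),round(s['width']*1000,1),s['clock'],np.round(s['qpos'],2))
e=p*1000+R@np.array([-60,0,25]); print('front edge est',np.round(e,1))
E
python3 st.py 32
```

```text
[510.9  32.7  79.6] tilt 13.59 [14.8  1.8 -3.8] 10.0 37.05 [-0.08  0.22  2.05  0.03  0.63 -0.05]
front edge est [458.6  36.   41.2]
```

View pics/s32c.png

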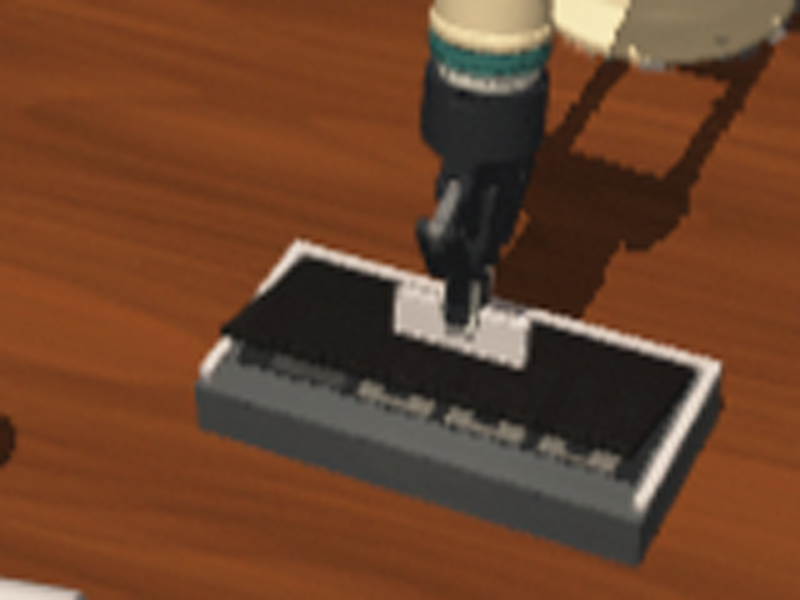

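Request:
drive_tool(steps=[[-6,0,2,0,-1],[-11,0,2,0,-1],[-11,0,2,0,-1]])

```text
clock: 37.35
position: [0.5106, 0.0327, 0.0803]
ee_rot: [-0.001, 0.991, -0.028, 0.129]
contact_force: [15.2, 1.6, -0.8]
width: 0.01
```

Request:
drive_tool(steps=[[-6,0,2,0,-1],[-11,0,2,0,-1],[-11,0,2,0,-1]])

```text
clock: 37.65
position: [0.5101, 0.0327, 0.0809]
ee_rot: [-0.001, 0.99, -0.028, 0.14]
contact_force: [14.2, 0.9, 0.7]
width: 0.0101
```

Request:
drive_tool(steps=[[-6,0,2,0,-1],[-11,0,2,0,-1],[-11,0,2,0,-1]])

```text
clock: 37.95
position: [0.5096, 0.0327, 0.0816]
ee_rot: [-0.0, 0.988, -0.028, 0.15]
contact_force: [14.0, 2.3, 2.8]
width: 0.0098
```

Request:
drive_tool(steps=[[-6,0,2,0,-1],[-11,0,2,0,-1],[-11,0,2,0,-1]])

```text
clock: 38.25
position: [0.5091, 0.0327, 0.0824]
ee_rot: [0.0, 0.987, -0.028, 0.161]
contact_force: [12.2, 2.2, 4.5]
width: 0.0105
```

Request:
drive_tool(steps=[[-6,0,2,0,-1],[-11,0,2,0,-1],[-11,0,2,0,-1]])

```text
clock: 38.55
position: [0.5086, 0.0328, 0.0832]
ee_rot: [0.001, 0.985, -0.028, 0.171]
contact_force: [11.7, 1.6, 5.3]
width: 0.0102
```

```bash
python3 st.py 33
```

```text
[508.6  32.8  83.1] tilt 19.65 [10.6  1.8  6.1] 10.2 38.65 [-0.08  0.18  2.14  0.04  0.48 -0.06]
front edge est [460.6  35.8  39.4]
```

View pics/s33c.png

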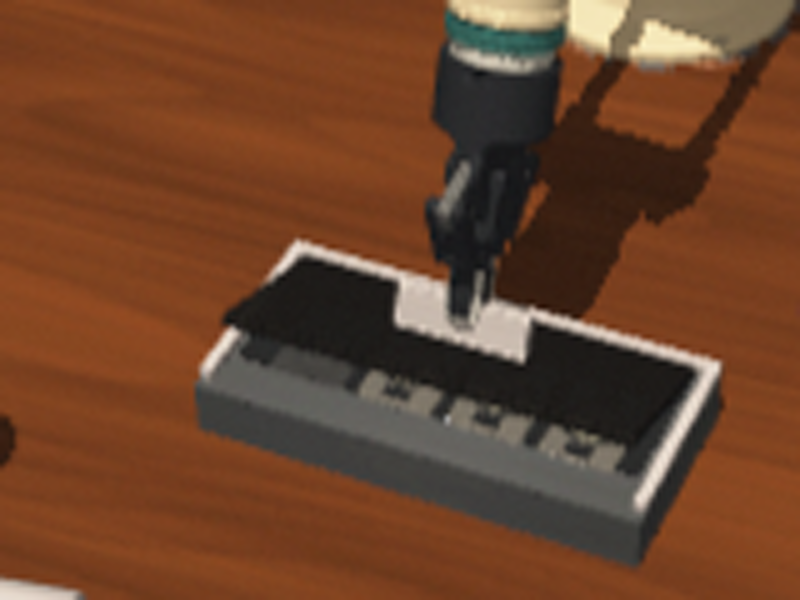

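View pics/w33.png

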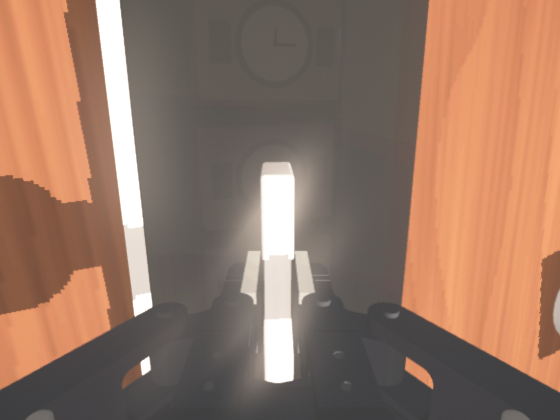

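Request:
drive_tool(steps=[[-1,0,3,0,-1],[-1,0,6,0,-1],[-1,0,6,0,-1]])

```text
clock: 38.95
position: [0.512, 0.0326, 0.0795]
ee_rot: [0.001, 0.984, -0.028, 0.174]
contact_force: [2.6, 1.0, 10.1]
width: 0.0101
```

Request:
drive_tool(steps=[[0,0,3,0,-1],[0,0,6,0,-1],[0,0,6,0,-1]])

```text
clock: 39.25
position: [0.5149, 0.0325, 0.076]
ee_rot: [0.001, 0.984, -0.028, 0.175]
contact_force: [-3.3, -0.0, 19.1]
width: 0.0107
```

```bash
python3 st.py 34
```

```text
[514.8  32.5  76.2] tilt 20.14 [-3.  -0.4 18.5] 10.1 39.35 [-0.08  0.2   2.14  0.04  0.45 -0.06]
front edge est [467.2  35.4  32.1]
```

View pics/s34c.png

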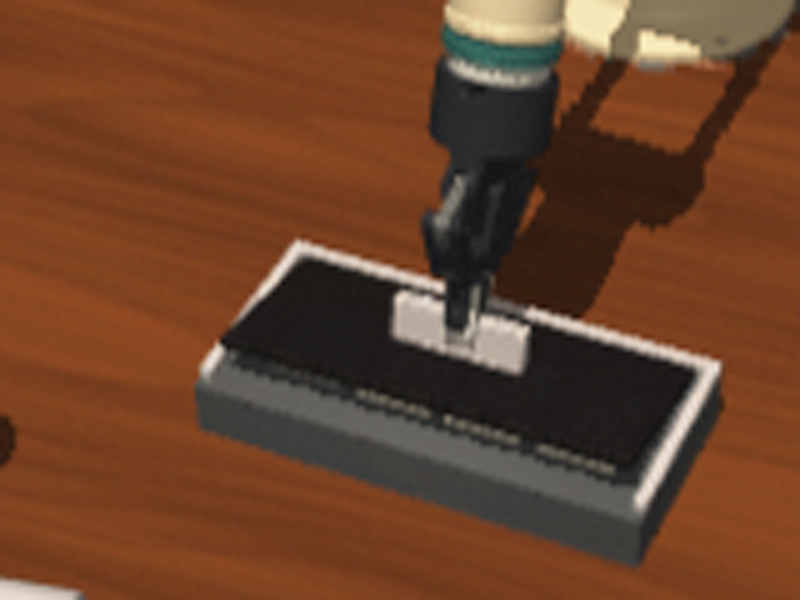

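View pics/w34.png

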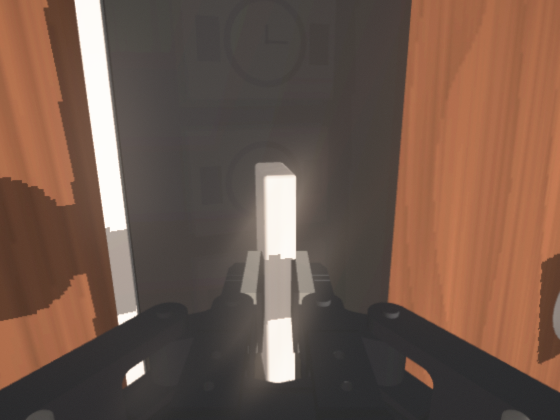

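Request:
drive_tool(steps=[[0,0,1,0,-1],[0,0,2,0,-1],[0,0,3,0,-1],[0,0,3,0,-1]])

```text
clock: 39.75
position: [0.5154, 0.0325, 0.0753]
ee_rot: [0.001, 0.984, -0.027, 0.175]
contact_force: [-3.9, 0.0, 21.1]
width: 0.0102
```

```bash
python3 st.py 35
```

```text
[515.4  32.5  75.4] tilt 20.18 [-3.9 -0.4 20.5] 10.2 39.85 [-0.08  0.2   2.14  0.04  0.45 -0.06]
front edge est [467.8  35.4  31.2]
```

View pics/s35c.png

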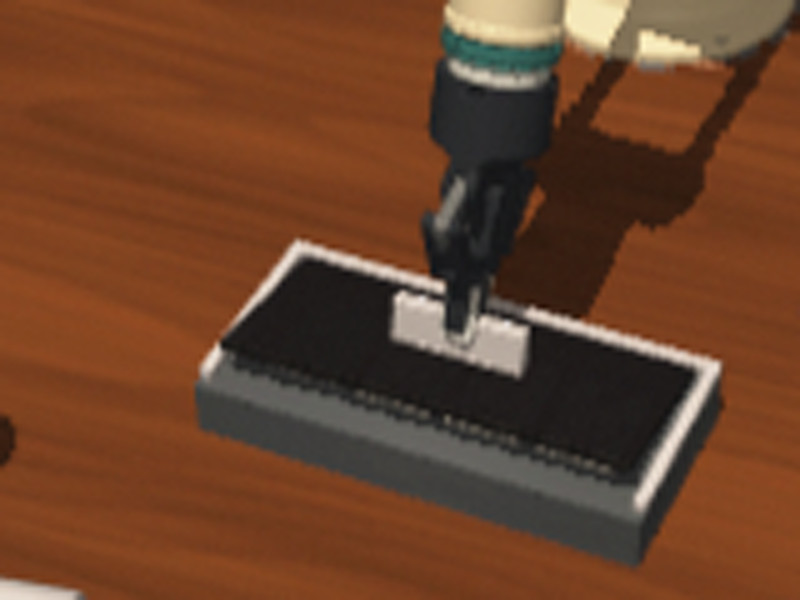

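Request:
drive_tool(steps=[[0,0,0,0,-0.75],[0,0,0,0,-0.73],[0,0,0,0,-0.71],[0,0,0,0,-0.71]])

```text
clock: 40.25
position: [0.5152, 0.0325, 0.0758]
ee_rot: [0.001, 0.984, -0.027, 0.175]
contact_force: [1.0, 0.8, 4.1]
width: 0.0122
```

```bash
python3 st.py 36
```

```text
[515.5  32.5  75.6] tilt 20.2 [ 0.8 -0.7  3.3] 12.5 40.35 [-0.08  0.2   2.14  0.04  0.45 -0.06]
front edge est [467.9  35.4  31.5]
```

View pics/s36c.png

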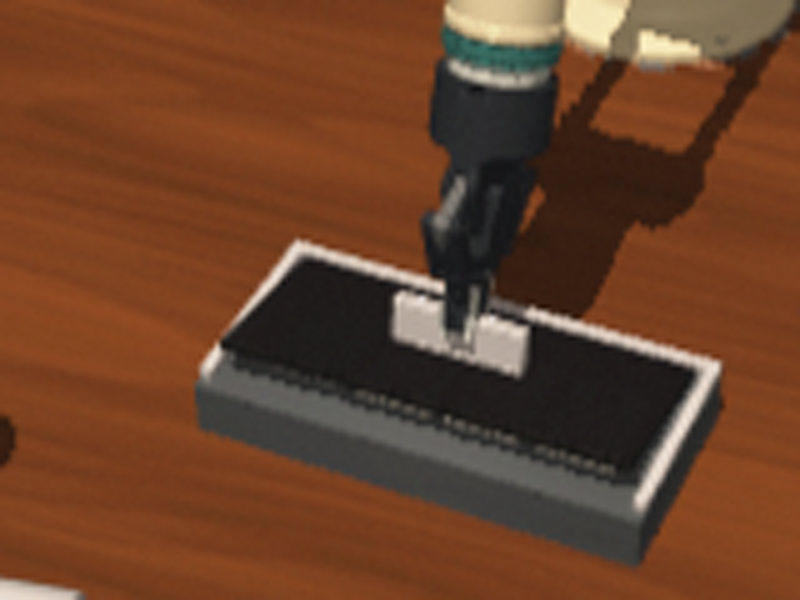

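View pics/w36.png

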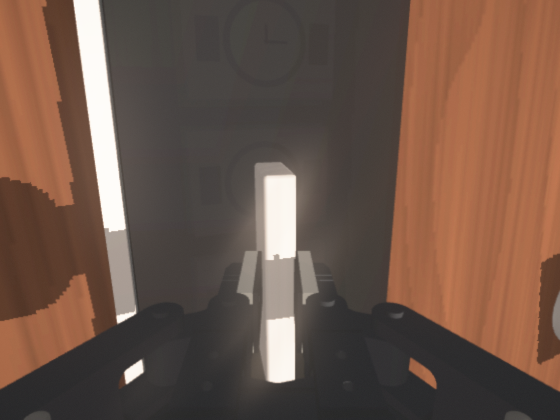

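Request:
drive_tool(steps=[[0,0,0,0,-0.7],[0,0,0,0,-0.69],[0,0,0,0,-0.68],[0,0,0,0,-0.67]])

```text
clock: 40.75
position: [0.5159, 0.0324, 0.0754]
ee_rot: [0.001, 0.984, -0.027, 0.176]
contact_force: [5.5, 0.0, -1.3]
width: 0.0143
```

```bash
python3 st.py 37
```

```text
[515.8  32.4  75.7] tilt 20.22 [1.  0.2 1.1] 14.1 40.85 [-0.08  0.2   2.14  0.04  0.45 -0.06]
front edge est [468.2  35.3  31.5]
```

View pics/w37.png

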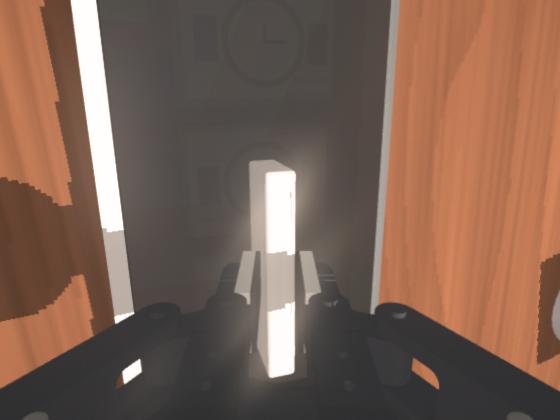

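View pics/s37c.png

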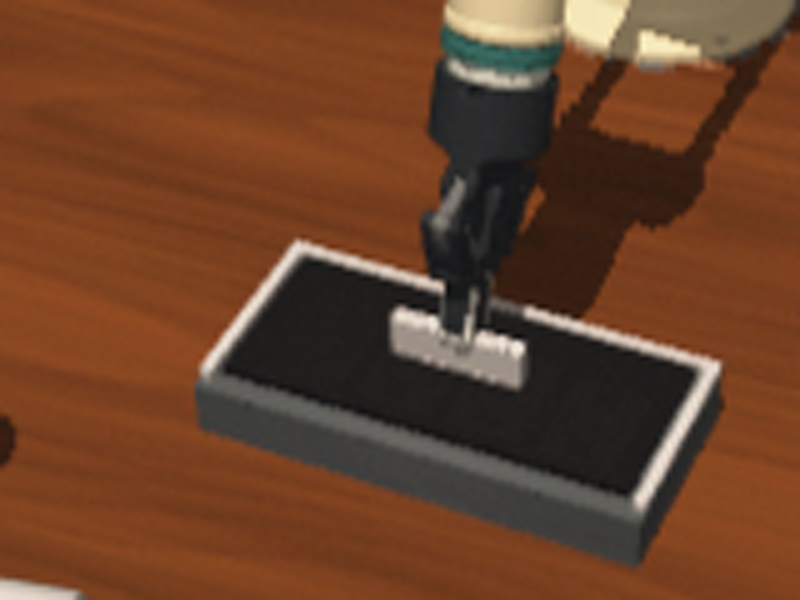

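Request:
drive_tool(steps=[[0,0,0,0,-0.66],[0,0,0,0,-0.64],[0,0,0,0,-0.62],[0,0,0,0,-0.6]])

```text
clock: 41.25
position: [0.5148, 0.0325, 0.0752]
ee_rot: [0.001, 0.984, -0.027, 0.175]
contact_force: [-0.1, 0.0, 0.4]
width: 0.0172
```

Request:
drive_tool(steps=[[0,0,0,0,-0.55],[0,0,0,0,-0.5],[0,0,0,0,-0.45]])

```text
clock: 41.55
position: [0.5144, 0.0325, 0.075]
ee_rot: [0.001, 0.984, -0.027, 0.174]
contact_force: [-0.3, 0.5, -0.6]
width: 0.0237
```

```bash
python3 st.py 38
```

```text
[514.7  32.5  75.1] tilt 20.09 [-0.5  0.4 -0.2] 23.5 41.65 [-0.08  0.2   2.14  0.04  0.45 -0.06]
front edge est [467.   35.4  31. ]
```

View pics/s38c.png

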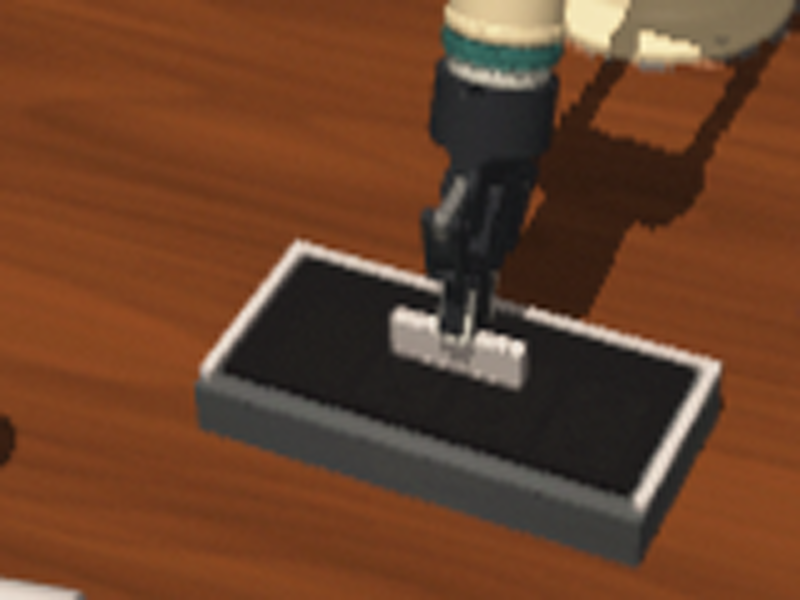

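View pics/w38.png

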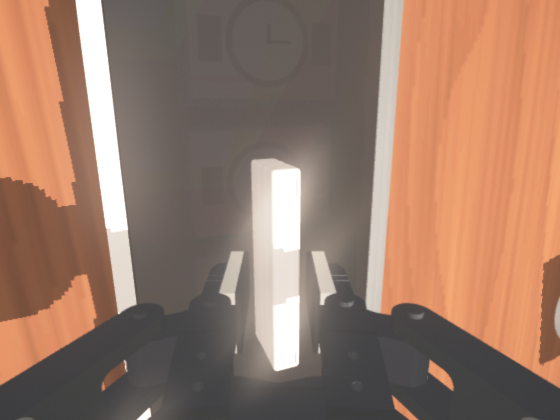

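Request:
drive_tool(steps=[[0,0,0,0,-0.3],[0,0,0,0,-0.15],[0,0,0,0,-0.05],[0,0,0,0,0]])

```text
clock: 42.05
position: [0.5147, 0.0325, 0.0751]
ee_rot: [0.001, 0.984, -0.027, 0.175]
contact_force: [0.3, -0.3, 0.4]
width: 0.0424
```

Request:
drive_tool(steps=[[3,0,-9,0,0],[7,0,-19,0,0],[15,0,-42,0,0],[27,0,-75,0,0],[38,0,-105,0,0]])

```text
clock: 42.55
position: [0.5141, 0.0317, 0.1888]
ee_rot: [0.001, 0.984, -0.027, 0.175]
contact_force: [0.5, -0.0, -1.0]
width: 0.0427
```

```bash
python3 st.py 39
```

```text
[518.1  31.4 193.2] tilt 20.79 [ 1.1 -0.2 -0.3] 42.6 42.65 [-0.09  0.04  1.96  0.03  0.77 -0.05]
front edge est [470.9  34.3 148.5]
```

View pics/w39.png

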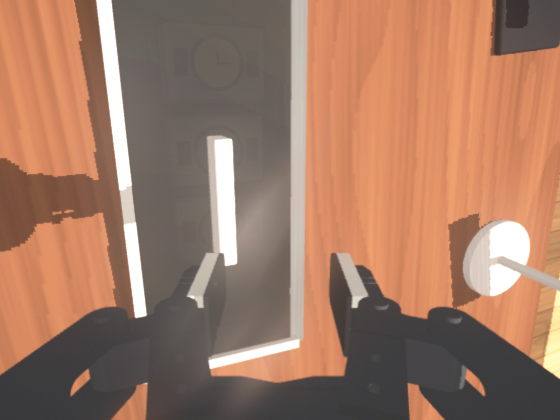

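Request:
drive_tool(steps=[[0,-45,-10,0,0],[0,-95,-20,0,0],[0,-140,-20,0,0],[0,-190,-20,0,0],[0,-235,-20,0,0]])

```text
clock: 43.15
position: [0.5231, 0.2684, 0.2136]
ee_rot: [0.001, 0.983, -0.027, 0.181]
contact_force: [1.3, -1.0, 0.1]
width: 0.0428
```

```bash
python3 -c "
from h import *
im=shot('top','t40');im2=shot('scene','s40')
cv2.imwrite('pics/t40c.png',cv2.resize(im[150:250,200:350],None,fx=5,fy=5,interpolation=2))
cv2.imwrite('pics/s40c.png',cv2.resize(im2[140:260,190:350],None,fx=5,fy=5,interpolation=2))
manip.get_image('top')
for d in manip.masks_of('top','lid'): print(round(d['conf'],2),rect('top',d['pixels'],.048))
plan(514,31,190)
"
```

```text
0.85 (array([515.3,  31.3]), 279.7, 126.9, 86.2)
shift mm [ -4.4 236.4  21.1] turn rad 0.0 | tcp [522.9 267.1 212.7] yaw -3.1 q [ 0.46  0.16  1.77 -0.22  0.9   0.62] w 42.6 t 43.35 F [ 0.5 -0.9  0. ]
```

View pics/t40c.png

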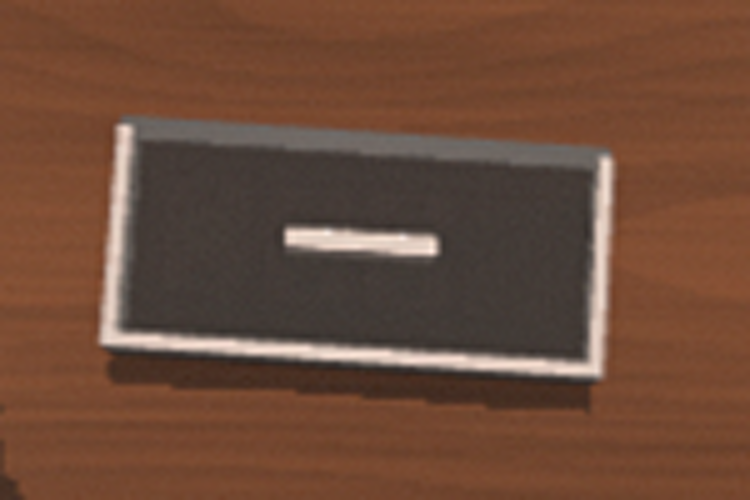

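View pics/s40c.png

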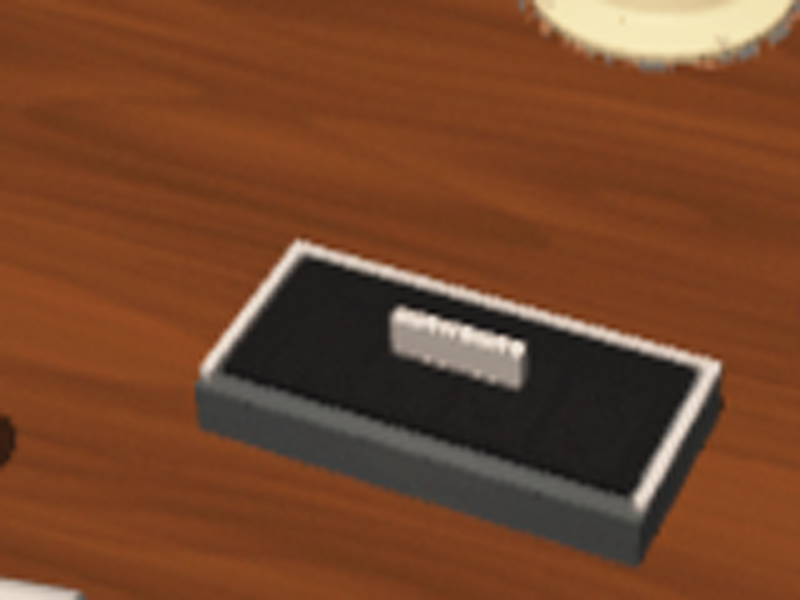

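Run:
```python
import casefit
from casefit import *
t=cv2.imread('pics/t40.png'); C=cal('top')
allM=M
def go(M_,p0,name):
    casefit.M=M_; world.__defaults__=(M_,)
    p,f=fit('top',t,C,p0); print(name,np.round(p,2),round(f,1))
case=np.vstack([seg((-72,-152,48),(-72,152,48),200),seg((72,-152,40),(72,152,40),200)]+[seg((-72,152*s,48),(64,152*s,48),100) for s in(-1,1)])
lid=np.vstack([seg((60,-139,48),(60,139,48),200),seg((60,-139,48),(60,139,48),200)]+[seg((-60,139*s,48),(60,139*s,48),100) for s in(-1,1)]+[seg((x,-45,78),(x,45,78),80) for x in(-6,6)])
h=np.vstack([seg((x,-45,78),(x,45,78),80) for x in(-6,6)]+[seg((-6,y,78),(6,y,78),15) for y in(-45,45)])
for p0 in([518,31,-3],[516,33,-2]):
    go(case,p0,'case'); go(lid,[515,31.3,-3.0],'lid'); go(h,[515,31.3,-3],'handle')
```

```text
case [519.33  31.32  -2.94] -301.8
lid [515.62  30.94  -2.88] -297.7
handle [515.44  30.06  -3.24] -368.9
case [519.33  31.32  -2.94] -301.8
lid [515.62  30.94  -2.88] -297.7
handle [515.44  30.06  -3.24] -368.9
```

```bash
python3 -c "
from h import *
a=cv2.imread('pics/top0.png').astype(int)
for n,z in(('cup',.05),('ring_tray',.018),('jar',.07),('scent',.1)):
    d=manip.masks_of('top',n); print(n,[np.round(x['location']) for x in d[:1]])
print(manip.sign_off())"
```

```text
cup [array([367., 150.])]
ring_tray [array([115., 205.])]
jar [array([424., 166.])]
scent [array([158., 150.])]
the job is handed in; nothing more can be done
None
```

View pics/t40.png

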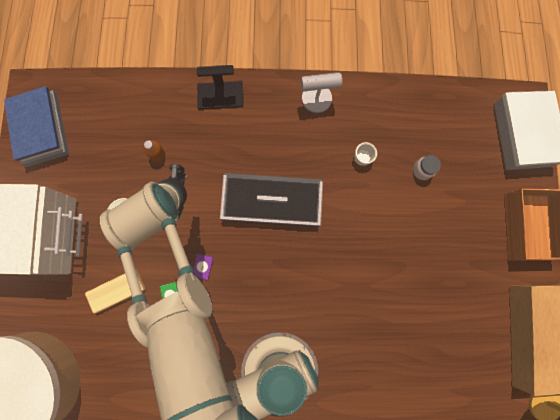

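The watch case is packed and the job is handed in, at about 43 s of the 210 s allowed. There were three aluminium plaques on the shelf. I put them in compartments 0, 1 and 2 and pressed each down to its stop, with the fingertip reading about 38.7 mm. That is roughly 1 mm below the deck.

**Lid placement:** I carried the lid by its bar handle to just inside the front lip and pushed it against the lip, so the back edge rose to about 20° with the front edge resting on the deck. I then pivoted it down between the fingers and let go.

**Last checks:** The top-camera fit has the lid lying between the end strips, square to the case within about 0.1°. It is 0.4 mm off centre lengthwise and sits about 3.7 mm forward of centre, up against the front lip. I left it there rather than nudge it back. The scene picture shows it flat, and the robot was clear of everything.

**What was less certain:**
- **Lowering:** The lid turned in the grip while it was being pivoted. From about 20° to 10° it came down under a firm push. The last 10° or so came from opening the fingers slightly, and went a little faster than I planned. No force spike showed.
- **First grasp:** My second try at gripping the first plaque was too high. The fingers closed on top of it at about 20 N, and I picked it up again with no lasting effect.
- **Other things on the shelf:** The cup, jar and scent bottle were found in their starting places. The arm partly hid the ring tray and the green look-alike in the last picture, so I could not fully check those two. I did not go near either of them low down.

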